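# Lay up a tea board and an espresso board

### The arm

A 6-joint arm with a two-finger parallel gripper is mounted at the origin on the work surface. World frame = base frame: x ahead of the robot, y to its left, z up, the work surface at z = 0. Lengths are in mm, angles in rad, forces in N, time in s.
With the tool pointing down it reaches from about 350 to 975 mm from the base axis. Payload 7.1 kg.
Tool frame: the origin (TCP) lies at the very end of the fingers, on their centre line; the grasp point (between the pads) lies 19 mm behind it; z points along the fingers, y is the line along which they close (so a half turn about z gives the same grasp; the last joint's range is limited). The gripper opens to 88 mm and grips with 3 to 60 N. Pads are 20 mm wide; open, the fingers measure 115 mm over their backs; the gripper's body (75 mm by 178 mm) begins 61 mm behind the grasp point.
Start: joints at [-1.265, 0.423, 1.63, -0, 1.089, -0.019], TCP at [199.467, -592.298, 194.575] pointing down, gripper open.
Joint ranges: [-3, 3], [-0.9, 2.11], [0.09, 2.58], [-1.31, 4.45], [0.11, 2.69], [-2.54, 2.54]. Speed limits (rad/s): [2.39, 2.39, 3.01, 3.14, 3.14, 3.14].

### API

Orientations are given as a rotation vector (axis times angle).
In Python, from workcell import sensors, imaging, close_job gives the robot as it stands. The module is installed in compiled form; this text tells all that it offers.
- The arm moves only by the tool servo_tool, never from a script. Its argument "steps" is a list of rows, each a list of 3 entries, a list of its own where there are three numbers: the shift along the world's x, y, z in m, then the turn, a rotation vector about the world's x, y, z in degrees, then the opening, from -1 (shut) to 1 (fully open). A call has exactly 8 rows; each row shifts and turns the commanded pose from where the row before left it; what a row does not reach is not made up. A row lasts 1/12 s, in which the tool goes at most 41.7 mm and 7.16 degrees, less where a joint would pass 70% of its speed; a pose out of reach is approached as far as the arm can. A call is refused whole if a number of a shift passes 0.0417 or a number of a turn 7.16, either way. A call with a gripper value outside its range is refused whole. The fingers move at their own pace and stop on an object; the grip force is fixed at half the most. Time passes only in rows, so rows that do not move let the fingers close, or fill a call up. It gives the time, the measured TCP pose, the force, the opening and the grip force at its end, in the units of the state.
- sensors.get_obs(): the state, without advancing time (a new reading comes with each control period).
- imaging.get_image(name): name is "scene" or "top" or "wrist"; returns a dict with "color" (384x512x3 uint8, blue, green, red), "range_z" (384x512 float32, mm along the optical axis (not along the pixel's ray), 0 where there is no reading), "vertical_fov" (degrees; the focal length in pixels is half the picture's height over the tangent of half this angle, whatever the lens; pixels are square), "cx", "cy" (the principal point, pixels), "rvec" (rotation vector, rad) and "tvec" (3), from world to camera coordinates, as OpenCV has them; the wrist camera has in their place "tool_from_camera" (4x4, takes a point from camera to tool coordinates, whose origin is the TCP and whose axes are the flange's). Camera axes: x right, y down, z forward; pixel columns grow to the right and rows downward; lengths in mm; the calibration is good to about 2 mm. A picture is of the moment at which its call begins: read the wrist's pose just before it.
- close_job(): hands the job in; it is judged then, once.
The state is a dict: "t": time; "qpos": joint angles; "qvel": joint speeds; "joint_torque": joint torques, N m; "ee_pos": TCP position; "orientation": TCP orientation; "ft_force": force on the tool from outside, world axes, zero at the start; "moment": the same for the moment, N m; "width": finger opening in mm; "grasp_force": force on a finger pad.
Only numpy, scipy, OpenCV 4.12 (cv2) and the standard library are available. Lean on these libraries where they do the work, as an engineer would, in place of code of your own. Each camera call takes 0.05 s, during which the arm holds its last target. There are 200 camera calls.

### The job

Lay up the two wooden serving boards on the shelf, one for tea and one for espresso. The broad rectangular board gets the stainless lidded mug in its wide round recess, the white milk jug in its narrower round recess and the wooden spoon lying in its long recess; the paddle board gets the espresso cup in the recess at its plain end and the water glass in the recess next to its handle. Set each piece down upright inside its recess, without dropping it, and leave the tea caddy, the sugar jar and the glass coaster where they are.

Things in the scene. Friction and masses are not known exactly. Their poses are not given: they have to be found in the camera images.
- tea_board: Broad plain rectangular wooden serving board, 270 x 180 x 20 mm, fixed on the shelf, no handle. Origin: centre of its underside; x along its long side, z up. Its top has three recesses, all 5 mm deep (floors 15 mm above the underside): a wide round one 80 mm across centred at x=+70, y=+35 mm; a narrower round one 64 mm across centred at x=-70, y=+35 mm; a long rectangular one 190 mm (along x) by 56 mm (along y) centred at x=0, y=-53 mm.
- coffee_board: Narrow paddle-shaped wooden serving board, 210 x 110 x 20 mm, with a 36 mm wide handle on its +x end that reaches 183 mm from the origin; fixed on the shelf. Origin: centre of the underside of the rectangular part; x along its long side towards the handle, z up. Its top has two round recesses 66 mm across and 5 mm deep (floors 15 mm above the underside): one next to the handle centred at x=+52, y=0 mm, one at the plain end centred at x=-52, y=0 mm.
- mug: Stainless steel mug with a shut flip lid, loose. Straight round body 64 mm in diameter (foot 60 mm) and 104 mm high; lid, hinge and thumb tab on top up to 118 mm. Side handle on its +y side reaching 63 mm from the axis, between 25 and 93 mm of height; smooth on both x sides, where it can be taken across 64 mm. Origin: centre of its underside; z up. About 0.3 kg.
- jug: Small white ceramic milk jug, empty, loose. Nearly straight round body 56 to 58 mm in diameter (foot 50 mm), open at the top, 80 mm high. Side handle on its +y side reaching 57 mm from the axis (22 to 72 mm of height), pouring lip at the rim on its -y side reaching about 47 mm from the axis; smooth on both x sides. Origin: centre of its underside; z up. About 0.22 kg.
- cup: White ceramic espresso cup, loose, low and open: round body 58 to 60 mm in diameter (foot 48 mm), 56 mm high. Side handle on its +y side reaching 52 mm from the axis (18 to 50 mm of height); smooth on both x sides. Origin: centre of its underside; z up. About 0.14 kg.
- glass: Clear plain water glass, loose, no handle: 50 mm in diameter at the foot, 56 mm at the rim, 88 mm high, open at the top. Origin: centre of its underside; z up. About 0.18 kg.
- spoon: Wooden spoon lying flat, loose, 172 mm long in all. Along its x axis: a straight flat-sided handle 12 mm wide and 13 mm high from x=-86 to x=+37 mm, then a round bowl 40 mm across and 12 mm high centred at x=+66 mm. Origin: on its underside, in the middle of its length; x towards the bowl, z up. About 35 g.
- sugar_jar: Bystander: squat white ceramic sugar jar with a wooden lid and ball knob, 68 mm in diameter, 94 mm high with the knob, no handle, loose. Origin: centre of its underside.
- coaster: Bystander: round clear glass coaster, 88 mm in diameter, 6 mm thick, loose, lying flat. Origin: centre of its underside.
- caddy: Bystander: white plastic tea caddy with a grey lid and a shallow grey drawer underneath, 104 mm deep (x), 134 mm wide (y), 145 mm high; the drawer pull reaches 64 mm from the origin on its -x side; loose, 1 kg. Origin: centre of its underside.
Not all that is in view belongs to the job. What is shaped like the mug but green is not meant.

How it is judged (in metres and radians):
At the end, for the whole second after the job is handed in: Mug, jug, cup and glass each stand in their named recess (12 mm in x and y of its centre, foot within 2 mm of its floor, upright within 0.05 rad); spoon flat on the floor of the long recess (15 mm in x and y, 0.25 rad, bowl at either end); all released and at rest (x of mug in the frame of tea_board between 0.058 and 0.082 m and y of mug in the frame of tea_board between 0.023 and 0.047 m and z of mug in the frame of tea_board between 0.013 and 0.017 m and angle between each of mug, jug, spoon, cup, glass's own z axis and vertical below 0.05 rad and linear speed of each of mug, jug, spoon, cup, glass below 0.02 m/s and contact force between the fingers and mug below 0.1 N and x of jug in the frame of tea_board between -0.082 and -0.058 m and y of jug in the frame of tea_board between 0.023 and 0.047 m and z of jug in the frame of tea_board between 0.013 and 0.017 m and contact force between the fingers and jug below 0.1 N and x of spoon in the frame of tea_board between -0.015 and 0.015 m and y of spoon in the frame of tea_board between -0.068 and -0.038 m and z of spoon in the frame of tea_board between 0.013 and 0.017 m and contact force between the fingers and spoon below 0.1 N and x of cup in the frame of coffee_board between -0.064 and -0.04 m and y of cup in the frame of coffee_board between -0.012 and 0.012 m and z of cup in the frame of coffee_board between 0.013 and 0.017 m and contact force between the fingers and cup below 0.1 N and x of glass in the frame of coffee_board between 0.04 and 0.064 m and y of glass in the frame of coffee_board between -0.012 and 0.012 m and z of glass in the frame of coffee_board between 0.013 and 0.017 m and contact force between the fingers and glass below 0.1 N and angle between the x axis of spoon and the x axis of tea_board, either way round below 0.25 rad); the robot touches nothing.
It fails at once if the tea caddy, the sugar jar or the glass coaster is pushed more than 20 mm from where it stood (distance of any of caddy, sugar_jar, coaster from where it was at the start of the episode above 0.02 m).
It fails at once if one of the five pieces is dropped (falls freely from more than about 25 mm) ((linear speed of mug above 0.7 m/s and contact force between the fingers and mug below 0.05 N) or (linear speed of jug above 0.7 m/s and contact force between the fingers and jug below 0.05 N) or (linear speed of cup above 0.7 m/s and contact force between the fingers and cup below 0.05 N) or (linear speed of glass above 0.7 m/s and contact force between the fingers and glass below 0.05 N) or (linear speed of spoon above 0.7 m/s and contact force between the fingers and spoon below 0.05 N)).
It also fails if it takes over 144 s, if anything falls off the work surface, if the arm or the gripper's body presses on something with over 40 N, if the wrist force passes 120 N, or if a joint passes its speed limit or range.

## Working session

There is one attempt and no reset: what is moved stays moved. The work goes in short steps, Python scripts to look and compute and a tool call to move; the robot and the scene stay as the last step left them, time stands still between calls to the robot, and variables do not carry over. Pictures are saved under pics/ and viewed, at most 17 in all, crops included, and the job is handed in when it is done.

Besides the shell and the picture viewer there is one more tool, called after ">>>" by a JSON object that holds its "name" and its "arguments". servo_tool: Moves the arm, as the interface text tells. Its arguments: {"type":"object","properties":{"steps":{"type":"array"}},"required":["steps"]}

```bash
mkdir -p pics; cat > h.py <<'E'
import numpy as np, cv2
from workcell import sensors, imaging
from scipy.spatial.transform import Rotation as R
def grab(name):
    o=sensors.get_obs(); d=imaging.get_image(name)
    h,w=d["color"].shape[:2]; f=h/2/np.tan(np.radians(d["vertical_fov"])/2)
    d["f"]=f
    if name=="wrist":
        T=np.eye(4);T[:3,:3]=R.from_rotvec(o["orientation"]).as_matrix();T[:3,3]=o["ee_pos"]
        M=T@np.array(d["tool_from_camera"])
    else:
        W=np.eye(4);W[:3,:3]=R.from_rotvec(np.ravel(d["rvec"])).as_matrix();W[:3,3]=np.ravel(d["tvec"]);M=np.linalg.inv(W)
    d["M"]=M; return d
def cloud(d):
    h,w=d["range_z"].shape; v,u=np.mgrid[:h,:w]; z=d["range_z"]
    p=np.stack([(u-d["cx"])*z/d["f"],(v-d["cy"])*z/d["f"],z],-1)
    P=p@d["M"][:3,:3].T+d["M"][:3,3]; P[z<=0]=np.nan; return P
def ray(d,u,v,z):
    r=d["M"][:3,:3]@np.array([(u-d["cx"])/d["f"],(v-d["cy"])/d["f"],1]); c=d["M"][:3,3]
    return c+r*(z-c[2])/r[2]
E
python3 - <<'E'
from h import *
import pickle
for n in("top","scene"):
    d=grab(n); pickle.dump(d,open(n+".pkl","wb")); P=cloud(d)
    cv2.imwrite(f"pics/{n}.png",cv2.resize(d["color"],(800,600)))
    print(n,d["f"],d["cx"],d["cy"],d["M"][:3].round(2).tolist())
    for v in range(20,384,60): print([(None if np.isnan(P[v,u,0]) else P[v,u].round().astype(int).tolist()) for u in range(20,512,90)])
print(sensors.get_obs())
E
```

```text
top 368.4197146739919 256.7972940745386 195.32022509756746 [[0.01, -0.99, 0.15, 490.16], [-1.0, -0.01, 0.01, -17.74], [-0.01, -0.15, -0.99, 966.2]]
[[1614, 1180, -704], [1618, 734, -708], [1617, 285, -704], [1614, -159, -697], [1618, -601, -699], [1615, -1037, -693]]
[[1326, 1187, -761], [1320, 729, -745], [1325, 283, -750], [1331, -163, -759], [1330, -606, -751], [1329, -1044, -744]]
[[784, 639, -2], [744, 334, 137], [787, 146, 1], [788, -98, 2], [791, -342, -2], [792, -585, -1]]
[[619, 621, -1], [621, 381, -1], [623, 141, -1], [624, -97, 1], [626, -335, 0], [628, -572, -1]]
[[462, 604, 1], [464, 370, -2], [466, 136, 2], [468, -97, -1], [470, -322, 18], [472, -561, -4]]
[[311, 590, -3], [314, 360, -1], [316, 132, -2], [319, -96, -1], [324, -317, 18], [323, -548, 0]]
[[169, 574, -1], [171, 350, -2], [174, 127, -1], [177, -95, 1], [179, -316, 1], [181, -538, -2]]
scene 402.15207108039584 257.1265670671965 193.46481260142386 [[-0.04, 0.78, -0.63, 1321.99], [1.0, 0.02, -0.04, 58.81], [-0.01, -0.63, -0.78, 889.68]]
[[-306, -1049, 20], [-347, -671, 2], [-365, -276, -4], [-364, 117, 1], [-
[... 626 characters left out ...]
53], [907, 783, -661]]
{'t': 0.1, 'qpos': array([-1.26497428e+00,  4.23769076e-01,  1.63061566e+00,  8.02506101e-06,
        1.08862266e+00, -1.90009829e-02]), 'qvel': array([ 0.00012895, -0.00222547, -0.00327953, -0.00072357,  0.00073248,
        0.00030662]), 'joint_torque': array([-2.06833480e-03, -5.45613456e+01, -2.74324197e+01,  6.45256997e-02,
        1.88631151e-02, -3.10289317e-05]), 'ee_pos': array([ 199.32212532, -591.77892933,  193.87574273]), 'orientation': array([-3.09886810e+00, -5.07758324e-01,  3.06420506e-04]), 'ft_force': array([-0.31533844,  0.52190752, -0.1410619 ]), 'moment': array([-0.02967628,  0.05347523, -0.02634079]), 'grasp_force': 0.0, 'width': 87.68701995219992}
```

View pics/top.png

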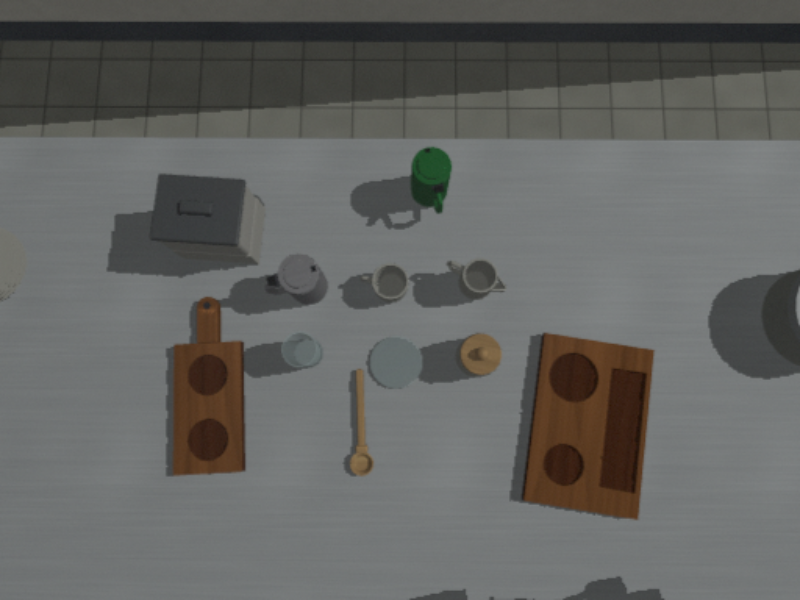

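View pics/scene.png

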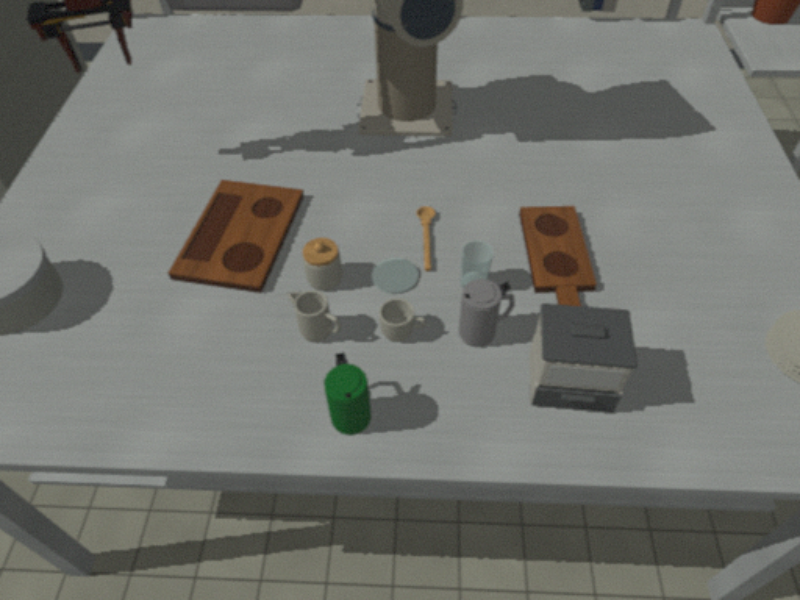

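Top view (800×600 px): green mug (431,178) and stainless mug (300,275). The stainless one matches the description, so the green one stays. There are two white vessels. (480,278) has both a lip and a handle, so it is the jug. (390,282) has only a handle, so it is the cup. The glass is at (301,351), the spoon runs (360,370)→(360,463), the coaster is at (396,362) and the sugar jar at (481,355). The tea board is on the right with its wide recess at (574,377), and the paddle board is on the left with its handle pointing up.

```bash
cat > m.py <<'E'
from h import *
import pickle
from scipy.optimize import least_squares
T=pickle.load(open("top.pkl","rb"));S=pickle.load(open("scene.pkl","rb"))
PT,PS=cloud(T),cloud(S)
k=1/1.5625
def fit(p,r):
    c=np.median(p,0); q=least_squares(lambda a:np.hypot(*(p-a[:2]).T)-r,c,loss="soft_l1",f_scale=2).x
    return q
# rough from top pixels (cast at mid height)
objs=dict(mug=(300,285,60,32,118),jug=(480,280,60,29,80),cup=(390,283,40,30,56),glass=(301,351,60,27,88),sugar=(481,355,60,34,94))
for n,(u,v,z,r,h) in objs.items():
    g=ray(T,u*k,v*k,z)[:2]; out=[]
    for nm,P in(("top",PT),("scene",PS)):
        p=P.reshape(-1,3);p=p[np.isfinite(p[:,0])]
        p=p[(np.hypot(*(p[:,:2]-g).T)<80)&(p[:,2]>12)&(p[:,2]<h+8)]
        p=p[np.hypot(*(p[:,:2]-g).T)<70]
        out.append(p)
    p=np.vstack(out); c=g
    # shell fits with radius
    for nm,q in zip(("top","scene"),out):
        q2=q[(q[:,2]>20)&(q[:,2]<h-8)] ; q2=q2[np.hypot(*(q2[:,:2]-g).T)<r+12]
        rim=q[(q[:,2]>h-6)];
        print(n,nm,len(q2),fit(q2[:,:2],r).round(1) if len(q2)>5 else None,"top pts",len(rim),((np.percentile(rim[:,:2],3,0)+np.percentile(rim[:,:2],97,0))/2).round(1) if len(rim)>5 else None, np.percentile(q[:,2],98).round(1) if len(q) else None)
# boards
hsv=cv2.cvtColor(T["color"],cv2.COLOR_BGR2HSV)
for nm,D in(("top",T),("scene",S)):
    hsv=cv2.cvtColor(D["color"],cv2.COLOR_BGR2HSV)
    m=((hsv[...,0]<16)&(hsv[...,1]>110)&(hsv[...,2]>25)).astype(np.uint8)
    n,l,st,c=cv2.connectedComponentsWithStats(m)
    for i in range(1,n):
        if st[i,4]>300:
            vs,us=np.nonzero(l==i); w=np.array([ray(D,a,b,20)[:2] for a,b in zip(us,vs)],np.float32)
            print(nm,"blob",st[i].tolist(),cv2.minAreaRect(w))
            # dark pixels
            V=hsv[vs,us,2]; print("  V pct",np.percentile(V,[5,25,50,75,95]))
cv2.imwrite("pics/crop.png",cv2.resize(T["color"][150:310,90:440],(800,366),interpolation=cv2.INTER_CUBIC))
cv2.imwrite("pics/crop2.png",cv2.resize(S["color"][130:290,90:410],(800,400),interpolation=cv2.INTER_CUBIC))
E
python3 m.py
```

```text
mug top 457 [668.1 150.1] top pts 160 [667.3 160.6] 114.8
mug scene 672 [668.9 150.1] top pts 154 [669.8 160.3] 114.4
jug top 224 [ 670.9 -131.6] top pts 151 [ 672.4 -137.6] 81.2
jug scene 434 [ 675.9 -131.2] top pts 148 [ 676.6 -136.6] 81.0
cup top 96 [664.3  12.4] top pts 118 [667.1  10.2] 57.4
cup scene 265 [672.2  11.9] top pts 122 [670.8  10.4] 56.8
glass top 186 [553.7 144.1] top pts 104 [555.1 146.6] 89.0
glass scene 367 [557.7 147.9] top pts 85 [557.4 147.7] 88.1
sugar top 585 [ 551.6 -133.6] top pts 47 [ 549.8 -131.2] 92.3
sugar scene 600 [ 550.  -131.6] top pts 23 [ 554.5 -130.4] 90.9
top blob [111, 190, 45, 114, 4069] ((502.9364318847656, 305.4787902832031), (284.3739929199219, 112.60871124267578), 2.864591360092163)
  V pct [54. 61. 85. 89. 95.]
top blob [335, 214, 83, 118, 7868] ((443.4761962890625, -312.3807373046875), (181.55409240722656, 268.5806579589844), 81.39790344238281)
  V pct [49. 57. 86. 91. 96.]
scene blob [482, 0, 30, 15, 356] ((-472.9458312988281, 1012.8310546875), (102.70719909667969, 174.53330993652344), 56.8016471862793)
  V pct [63. 68. 79. 90. 97.]
scene blob [109, 116, 84, 70, 3645] ((452.0204162597656, -310.6231689453125), (182.48190307617188, 276.802978515625), 81.18846130371094)
  V pct [ 62.  71. 100. 108. 114.]
scene blob [333, 132, 48, 64, 2041] ((492.00244140625, 305.2261962890625), (253.80844116210938, 111.35098266601562), 3.0934934616088867)
  V pct [ 66.  80. 102. 107. 114.]
```

View pics/crop.png

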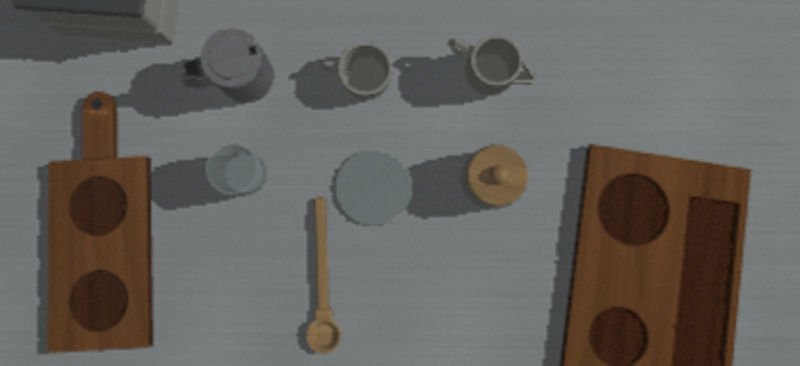

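View pics/crop2.png

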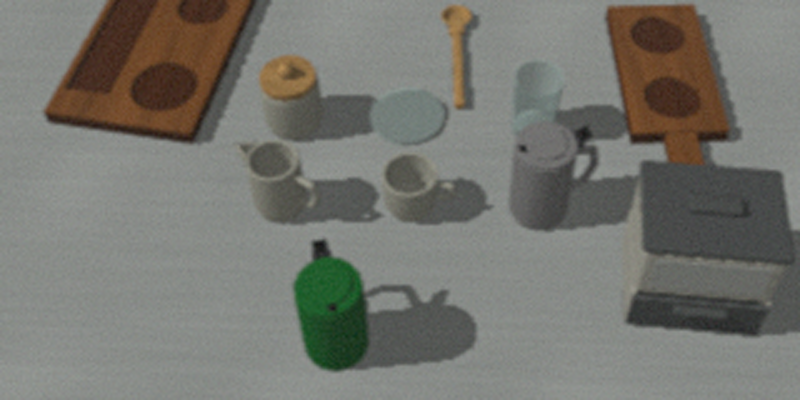

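Both crops confirm the identities: jug at crop 1 (495,62) with lip and handle, cup (365,70) with handle only, steel mug (233,60) with its handle towards +y, and the green mug left alone. Next I measure the recess centres, handle directions and spoon axis.

```bash
cat > m2.py <<'E'
from h import *
import pickle
T=pickle.load(open("top.pkl","rb"));S=pickle.load(open("scene.pkl","rb"))
for nm,D,thr in(("top",T,72),("scene",S,88)):
    hsv=cv2.cvtColor(D["color"],cv2.COLOR_BGR2HSV)
    m=((hsv[...,0]<16)&(hsv[...,1]>110)&(hsv[...,2]>25)).astype(np.uint8)
    n,l,st,c=cv2.connectedComponentsWithStats(m)
    for i in range(1,n):
        if st[i,4]<1500: continue
        b=cv2.erode((l==i).astype(np.uint8),np.ones((3,3)),iterations=2)
        dk=b&(cv2.GaussianBlur(hsv[...,2],(3,3),0)<thr)
        dk=cv2.morphologyEx(dk.astype(np.uint8),cv2.MORPH_OPEN,np.ones((3,3)))
        k,ll,ss,cc=cv2.connectedComponentsWithStats(dk)
        for j in range(1,k):
            if ss[j,4]>150:
                vs,us=np.nonzero(ll==j); w=np.array([ray(D,a,e,17.5)[:2] for a,e in zip(us,vs)],np.float32)
                r=cv2.minAreaRect(w); print(nm,ss[j,4],"mean",w.mean(0).round(1),"rect",np.round(r[0],1),np.round(r[1],1),round(r[2],1))
    # spoon
    m=((abs(hsv[...,0].astype(int)-17)<8)&(hsv[...,1]>60)).astype(np.uint8)
    n,l,st,c=cv2.connectedComponentsWithStats(m)
    for i in range(1,n):
        if 120<st[i,4]<1500:
            vs,us=np.nonzero(l==i); w=np.array([ray(D,a,e,10)[:2] for a,e in zip(us,vs)],np.float32)
            print(nm,"tan blob",st[i].tolist(),[np.round(x,1) for x in cv2.minAreaRect(w)])
            if nm=="top" or 1:
                x=w[:,0]; 
                hd=w[x>x.min()+55]
                if np.ptp(x)>120: print("   handle line dy/dx, y at x mid",np.polyfit(hd[:,0],hd[:,1],1), "xmin,xmax",x.min(),x.max())
# handles: points away from axis at mid height
for n,c,r,h0,h1 in(("mug",(668.5,150),32,30,90),("jug",(673.5,-131.4),29,25,68),("cup",(668.5,12),30,20,48),):
    for nm,D in(("top",T),("scene",S)):
        p=cloud(D).reshape(-1,3);p=p[np.isfinite(p[:,0])];q=p[:,:2]-c;d=np.hypot(*q.T)
        s=(d>r+7)&(d<r+32)&(p[:,2]>h0)&(p[:,2]<h1); a=np.degrees(np.arctan2(q[s,1],q[s,0]))
        print(n,nm,s.sum(),np.percentile(a,[10,50,90]).round(0) if s.any() else "",np.percentile(d[s],95).round(0) if s.any() else "")
E
python3 m2.py
```

```text
top 521 mean [516.6 308. ] rect [516.7 308.3] [63.2 63.6] 46.9
top 549 mean [412.6 301.6] rect [412.8 301. ] [65.3 62.1] 47.4
top 740 mean [ 517.2 -289.9] rect [ 518.  -291.5] [76.  77.1] 0.5
top 1760 mean [ 433.7 -367.7] rect [ 435.4 -367.8] [ 57.9 191.8] 81.4
top 553 mean [ 379.3 -270.4] rect [ 379.1 -270.4] [62.3 63.4] 88.4
top tan blob [294, 214, 27, 26, 550] [array([ 554.2, -140.1]), array([64.6, 67.4]), np.float64(0.5)]
top tan blob [224, 236, 15, 69, 441] [array([442.9,  54.6]), array([170.1,  35.4]), np.float64(0.9)]
   handle line dy/dx, y at x mid [ 0.04897302 34.15305635] xmin,xmax 357.84512 527.8708
scene 400 mean [ 454.1 -359.9] rect [ 446.3 -360.5] [ 39.5 169.2] 80.7
scene 233 mean [ 517.9 -294.3] rect [ 515.4 -289.5] [73.4 59.9] 9.5
scene tan blob [267, 132, 12, 42, 235] [array([448.1,  57.3]), array([175.8,  35. ]), np.float64(1.6)]
   handle line dy/dx, y at x mid [ 0.0536063  32.60555344] xmin,xmax 360.04803 535.96814
scene tan blob [194, 152, 22, 19, 331] [array([ 492.9, -147.5]), array([75.3, 63.6]), np.float64(6.2)]
mug top 49 [107. 111. 114.] 57.0
mug scene 75 [101. 103. 107.] 59.0
jug top 30 [40. 64. 67.] 53.0
jug scene 44 [54. 57. 62.] 56.0
cup top 14 [80. 84. 86.] 48.0
cup scene 25 [73. 77. 79.] 48.0
```

Measured values, all consistent with the given sizes:

| Piece | Position (mm) | Check |
|---|---|---|
| Tea board recesses | wide (518,-290.5), narrow (379,-270.4), long (435.5,-367.6) | spacing 139.9 against 140, yaw -8.2° |
| Paddle board recesses | (516.7,308.2), (412.7,301.3) | spacing 104.2 against 104, yaw 3.8° |
| Spoon | centre ≈(444,56), axis 2.8° | length 170 to 176 against 172 |

I start with the spoon.

>>> {"name": "servo_tool", "arguments": {"steps": [[[0.0098, 0.027, -0.002], [0, 0, -0.66], 1], [[0.0098, 0.027, -0.002], [0, 0, -0.66], 1], [[0.0098, 0.027, -0.002], [0, 0, -0.66], 1], [[0.0098, 0.027, -0.002], [0, 0, -0.66], 1], [[0.0098, 0.027, -0.002], [0, 0, -0.66], 1], [[0.0098, 0.027, -0.002], [0, 0, -0.66], 1], [[0.0098, 0.027, -0.002], [0, 0, -0.66], 1], [[0.0098, 0.027, -0.002], [0, 0, -0.66], 1]]}}

```text
t: 0.77
ee_pos: [277.9, -374.8, 178.3]
orientation: [-3.12, -0.363, 0.0]
ft_force: [-0.2, 0.1, -0.1]
width: 88.2
grasp_force: 0.0
```

>>> {"name": "servo_tool", "arguments": {"steps": [[[0.0098, 0.027, -0.002], [0, 0, -0.66], 1], [[0.0098, 0.027, -0.002], [0, 0, -0.66], 1], [[0.0098, 0.027, -0.002], [0, 0, -0.66], 1], [[0.0098, 0.027, -0.002], [0, 0, -0.66], 1], [[0.0098, 0.027, -0.002], [0, 0, -0.66], 1], [[0.0098, 0.027, -0.002], [0, 0, -0.66], 1], [[0.0098, 0.027, -0.002], [0, 0, -0.66], 1], [[0.0098, 0.027, -0.002], [0, 0, -0.66], 1]]}}

```text
t: 1.43
ee_pos: [356.3, -158.9, 162.4]
orientation: [-3.134, -0.219, 0.0]
ft_force: [0.6, -0.5, 0.0]
width: 88.0
grasp_force: 0.0
```

>>> {"name": "servo_tool", "arguments": {"steps": [[[0.0098, 0.027, -0.002], [0, 0, -0.66], 1], [[0.0098, 0.027, -0.002], [0, 0, -0.66], 1], [[0.0098, 0.027, -0.002], [0, 0, -0.66], 1], [[0.0098, 0.027, -0.002], [0, 0, -0.66], 1], [[0.0098, 0.027, -0.002], [0, 0, -0.66], 1], [[0.0098, 0.027, -0.002], [0, 0, -0.66], 1], [[0.0098, 0.027, -0.002], [0, 0, -0.66], 1], [[0.0098, 0.027, -0.002], [0, 0, -0.66], 1]]}}

```text
t: 2.1
ee_pos: [434.7, 57.2, 146.3]
orientation: [3.141, 0.075, -0.001]
ft_force: [-0.0, -0.2, -0.7]
width: 88.0
grasp_force: 0.0
```

```bash
python3 - <<'E'
from h import *
d=grab("wrist"); cv2.imwrite("pics/w1.png",d["color"])
P=cloud(d); hsv=cv2.cvtColor(d["color"],cv2.COLOR_BGR2HSV)
m=((abs(hsv[...,0].astype(int)-17)<8)&(hsv[...,1]>60)).astype(np.uint8)
n,l,st,c=cv2.connectedComponentsWithStats(m)
for i in range(1,n):
    if st[i,4]>400:
        vs,us=np.nonzero(l==i); w=np.array([ray(d,a,e,12)[:2] for a,e in zip(us,vs)],np.float32)
        print(st[i].tolist(),[np.round(x,1) for x in cv2.minAreaRect(w)],w.min(0),w.max(0),"z",np.nanmedian(P[vs,us,2]))
        hd=w[w[:,0]>w[:,0].min()+60]; print(np.polyfit(hd[:,0],hd[:,1],1), np.polyval(np.polyfit(hd[:,0],hd[:,1],1),434))
E
```

```text
[0, 0, 100, 227, 14219] [array([466.5, 277.5]), array([114.5, 250.7]), np.float64(78.7)] [354.70383 237.51436] [596.55634 358.12268] z 19.47199257124663
[-3.17336745e-02  3.04043536e+02] 290.27112145599597
[445, 22, 67, 84, 4595] [array([ 557.1, -169.8]), array([79.6, 66.8]), np.float64(17.0)] [ 520.5241  -211.40683] [ 599.9533 -136.1422] z 78.3535781014499
[ -0.51543243 130.01926551] -93.67840921877783
[238, 85, 33, 150, 2139] [array([443.7,  49.9]), array([ 38.2, 170.7]), np.float64(87.4)] [358.42252  33.66075] [529.53406  71.94785] z 12.061567756799548
[ 0.04797752 34.65301819] 55.47526132256385
[452, 142, 60, 122, 3018] [array([ 401.8, -214.8]), array([152.6,  71.7]), np.float64(17.0)] [ 330.51718 -271.39105] [ 483.1211  -197.52444] z 20.008124088009083
[ 8.86054104e-02 -2.68912014e+02] -230.4572659539325
[71, 278, 34, 61, 935] [array([240.4, 267.7]), array([37.5, 98.2]), np.float64(77.1)] [191.7275  241.86794] [287.37442 291.5189 ] z 272.1473320217319
[ -0.73918493 461.81059428] 141.00433513491765
[401, 279, 35, 59, 932] [array([ 260.5, -172.1]), array([99.3, 37.7]), np.float64(19.8)] [ 214.7794  -198.57141] [ 305.2622  -142.46027] z 272.3319748540937
[   0.81014015 -397.57398751] -45.97316228081047
[229, 351, 283, 23, 4246] [array([ 168. , -123.7]), array([ 39.5, 403.3]), np.float64(2.6)] [ 139.33342 -325.85944] [194.94043  77.02821] z 282.15684614576594Traceback (most recent call last):
  File "<stdin>", line 10, in <module>
    raise TypeError("expected non-empty vector for x")
TypeError: expected non-empty vector for x
```

View pics/w1.png

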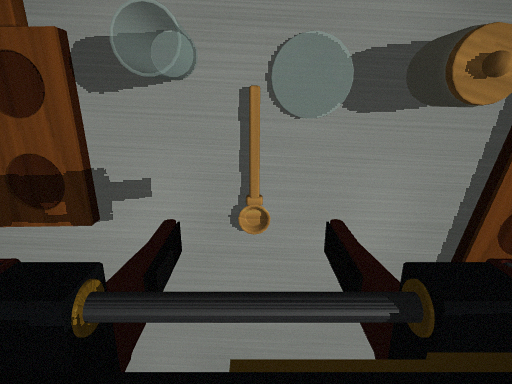

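The wrist view shows the spoon at (254,85)–(254,232) px, centred between the fingers. Its measured centre is (443.9,~51–56) and its top is at z = 12, as expected. I descend and grip.

>>> {"name": "servo_tool", "arguments": {"steps": [[[0.0002, -0.0003, -0.016], [0, 0, 0], 0], [[0.0002, -0.0003, -0.016], [0, 0, 0], 0], [[0.0002, -0.0003, -0.016], [0, 0, 0], 0], [[0.0002, -0.0003, -0.016], [0, 0, 0], 0], [[0.0002, -0.0003, -0.016], [0, 0, 0], 0], [[0, 0, -0.016], [0, 0, 0], 0], [[0, 0, -0.016], [0, 0, 0], 0], [[0, 0, -0.016], [0, 0, 0], 0]]}}

```text
t: 2.82
ee_pos: [435.5, 54.1, 17.7]
orientation: [-3.141, -0.076, 0.0]
ft_force: [-0.1, 0.0, -1.1]
width: 44.1
grasp_force: 0.0
```

>>> {"name": "servo_tool", "arguments": {"steps": [[[0, 0, -0.005], [0, 0, 0], 0], [[0, 0, -0.005], [0, 0, 0], 0], [[0, 0, -0.003], [0, 0, 0], 0], [[0, 0, 0], [0, 0, 0], 0], [[0, 0, 0], [0, 0, 0], -1], [[0, 0, 0], [0, 0, 0], -1], [[0, 0, 0], [0, 0, 0], -1], [[0, 0, 0], [0, 0, 0], -1]]}}

```text
t: 3.48
ee_pos: [436.0, 54.2, 6.0]
orientation: [-3.141, -0.076, -0.002]
ft_force: [0.5, -0.7, -0.1]
width: 20.6
grasp_force: 0.0
```

>>> {"name": "servo_tool", "arguments": {"steps": [[[0, 0, 0], [0, 0, 0], -1], [[0, 0, 0], [0, 0, 0], -1], [[0, 0, 0], [0, 0, 0], -1], [[0, 0, 0], [0, 0, 0], -1], [[0, 0, 0], [0, 0, 0], -1], [[0, 0, 0], [0, 0, 0], -1], [[0, 0, 0], [0, 0, 0], -1], [[0, 0, 0], [0, 0, 0], -1]]}}

```text
t: 4.15
ee_pos: [435.6, 54.2, 5.6]
orientation: [3.141, 0.076, -0.0]
ft_force: [-0.4, 1.2, -0.1]
width: 0.5
grasp_force: 0.0
```

```bash
python3 - <<'E'
from h import *
d=grab("wrist"); cv2.imwrite("pics/w2.png",d["color"])
d=grab("top"); c=d["color"][200:330,180:300]; cv2.imwrite("pics/t2.png",cv2.resize(c,None,fx=4,fy=4))
E
```

```text
(no output)
```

View pics/w2.png

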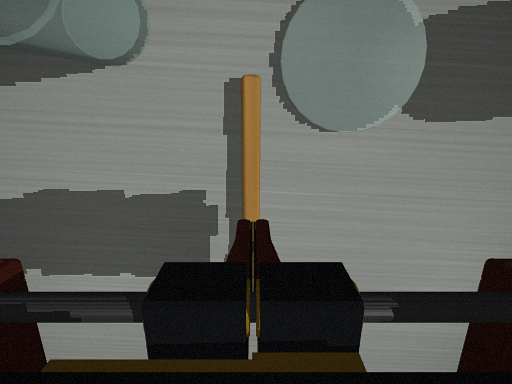

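The fingers shut to 0.5 mm with no grip force, and the spoon is still on the table with its handle at (251,75)–(251,220) px. I open, lift and measure again.

>>> {"name": "servo_tool", "arguments": {"steps": [[[0, 0, 0], [0, 0, 0], 0], [[0, 0, 0], [0, 0, 0], 0], [[0, 0, 0], [0, 0, 0], 0], [[0, 0, 0], [0, 0, 0], 0], [[0, 0, 0], [0, 0, 0], 0], [[0, 0, 0], [0, 0, 0], 0], [[0, 0, 0.02], [0, 0, 0], 0], [[0, 0, 0.02], [0, 0, 0], 0]]}}

```text
t: 4.92
ee_pos: [434.5, 54.1, 45.2]
orientation: [3.14, 0.076, -0.005]
ft_force: [0.3, 0.4, -1.0]
width: 43.6
grasp_force: 0.0
```

>>> {"name": "servo_tool", "arguments": {"steps": [[[0, 0, 0.02], [0, 0, 0], 0], [[0, 0, 0.02], [0, 0, 0], 0], [[0, 0, 0.02], [0, 0, 0], 0], [[0, 0, 0.02], [0, 0, 0], 0], [[0, 0, 0.02], [0, 0, 0], 0], [[0, 0, 0], [0, 0, 0], 0], [[0, 0, 0], [0, 0, 0], 0], [[0, 0, 0], [0, 0, 0], 0]]}}

```text
t: 5.58
ee_pos: [435.2, 54.2, 145.0]
orientation: [3.141, 0.076, -0.001]
ft_force: [0.0, 0.1, -0.7]
width: 44.1
grasp_force: 0.0
```

```bash
cat > sp.py <<'E'
from h import *
d=grab("wrist"); cv2.imwrite("pics/w3.png",d["color"])
P=cloud(d); hsv=cv2.cvtColor(d["color"],cv2.COLOR_BGR2HSV)
m=((abs(hsv[...,0].astype(int)-17)<8)&(hsv[...,1]>60)).astype(np.uint8)
n,l,st,c=cv2.connectedComponentsWithStats(m)
for i in range(1,n):
    if st[i,4]>400:
        vs,us=np.nonzero(l==i); w=np.array([ray(d,a,e,12)[:2] for a,e in zip(us,vs)],np.float32)
        if not(150<np.ptp(w[:,0])<190 and np.ptp(w[:,1])<80): continue
        print(st[i].tolist(),[np.round(x,1) for x in cv2.minAreaRect(w)],w.min(0),w.max(0))
        hd=w[w[:,0]>w[:,0].min()+60]; print(np.polyfit(hd[:,0],hd[:,1],1), np.polyval(np.polyfit(hd[:,0],hd[:,1],1),434))
        for a in range(360,540,20):
            s=abs(w[:,0]-a)<6; print(a,"z",np.nanpercentile(P[vs,us,2][s],[10,50,90]).round(1),"y",w[s,1].min().round(1),w[s,1].max().round(1))
print(sensors.get_obs()["ee_pos"])
E
python3 sp.py
```

```text
[235, 86, 33, 149, 2146] [array([443.9,  57.3]), array([169.6,  38.2]), np.float64(3.5)] [359.14725   33.972324] [528.87445  72.34098]
[ 0.04415127 36.69343587] 55.85508665840749
360 z [ 9.  11.6 12.9] y 38.1 67.1
380 z [ 3.7  5.1 12. ] y 34.0 72.3
400 z [10.5 12.  12.9] y 43.4 63.8
420 z [10.8 12.7 13.7] y 49.1 61.2
440 z [11.2 12.7 13.9] y 50.1 62.0
460 z [11.  12.9 14.2] y 51.2 62.8
480 z [11.2 13.  14. ] y 52.2 63.6
500 z [11.5 12.9 14. ] y 53.2 64.5
520 z [11.2 12.9 13.8] y 53.5 65.3
[449, 138, 63, 139, 3596] [array([ 399.8, -244.3]), array([ 74.7, 170.2]), np.float64(81.4)] [ 314.61115 -273.11844] [ 488.37604 -196.83276]
[ 5.96857652e-02 -2.56696365e+02] -230.79274288624606
360 z [14.  20.  21.1] y -268.9 -200.1
380 z [10.8 19.7 21.2] y -262.8 -202.7
400 z [10.1 20.1 21.4] y -254.9 -206.7
420 z [ 8.5 20.1 21.3] y -250.3 -209.5
440 z [ 6.9 20.1 21.3] y -244.4 -213.3
460 z [ 3.6 16.2 20.7] y -238.0 -215.4
480 z [ 4.3  9.3 13.3] y -232.1 -218.5
  return np.nanmean(a, axis, out=out, keepdims=keepdims)
Traceback (most recent call last):
  File "sp.py", line 13, in <module>
    s=abs(w[:,0]-a)<6; print(a,"z",np.nanpercentile(P[vs,us,2][s],[10,50,90]).round(1),"y",w[s,1].min().round(1),w[s,1].max().round(1))
                                                                                           ~~~~~~~~~~^^
ValueError: zero-size array to reduction operation minimum which has no identity
```

The spoon has not moved and is where I measured it, so the fingertips were too high to catch it. I go down to z ≈ 1 mm and try again.

>>> {"name": "servo_tool", "arguments": {"steps": [[[0, 0.0002, -0.0165], [0, 0, 0], 0], [[0, 0.0002, -0.0165], [0, 0, 0], 0], [[0, 0.0002, -0.0165], [0, 0, 0], 0], [[0, 0.0002, -0.0165], [0, 0, 0], 0], [[0, 0.0002, -0.0165], [0, 0, 0], 0], [[0, 0, -0.0165], [0, 0, 0], 0], [[0, 0, -0.0165], [0, 0, 0], 0], [[0, 0, -0.0165], [0, 0, 0], 0]]}}

```text
t: 6.3
ee_pos: [434.5, 55.1, 11.6]
orientation: [3.14, 0.076, -0.004]
ft_force: [0.1, 0.1, -0.5]
width: 43.9
grasp_force: 0.0
```

>>> {"name": "servo_tool", "arguments": {"steps": [[[0, 0, -0.005], [0, 0, 0], 0], [[0, 0, -0.004], [0, 0, 0], 0], [[0, 0, -0.003], [0, 0, 0], 0], [[0, 0, 0], [0, 0, 0], -0.5], [[0, 0, 0], [0, 0, 0], -0.5], [[0, 0, 0], [0, 0, 0], -0.5], [[0, 0, 0], [0, 0, 0], -0.5], [[0, 0, 0], [0, 0, 0], -0.5]]}}

```text
t: 6.97
ee_pos: [436.1, 55.3, 2.1]
orientation: [-3.141, -0.076, -0.002]
ft_force: [0.8, -0.3, 0.4]
width: 22.0
grasp_force: 0.0
```

>>> {"name": "servo_tool", "arguments": {"steps": [[[0, 0, 0], [0, 0, 0], -1], [[0, 0, 0], [0, 0, 0], -1], [[0, 0, 0], [0, 0, 0], -1], [[0, 0, 0], [0, 0, 0], -1], [[0, 0, 0], [0, 0, 0], -1], [[0, 0, 0], [0, 0, 0], -1], [[0, 0, 0], [0, 0, 0], -1], [[0, 0, 0], [0, 0, 0], -1]]}}

```text
t: 7.63
ee_pos: [435.6, 55.2, 1.5]
orientation: [3.141, 0.076, -0.0]
ft_force: [-0.1, 0.4, 0.5]
width: 0.6
grasp_force: 0.0
```

```bash
python3 - <<'E'
from h import *
for nm in("wrist","scene","top"):
    d=grab(nm)
    e=sensors.get_obs()["ee_pos"]
    W=np.linalg.inv(d["M"])
    def pr(p):
        q=W[:3,:3]@p+W[:3,3]; return (q[0]/q[2]*d["f"]+d["cx"],q[1]/q[2]*d["f"]+d["cy"])
    print(nm,"TCP px",np.round(pr(e),1),"+40z",np.round(pr(e+[0,0,40]),1), "cam pos",d["M"][:3,3].round(1))
    P=cloud(d)
    if nm=="wrist":
        for v in (180,200,215,225,235,245,255): print(v,[P[v,u].round(0).tolist() for u in(240,246,251,256,262)])
    if nm=="scene":
        u,v=map(int,np.round(pr(e))); c=d["color"][v-50:v+30,u-50:u+50]; cv2.imwrite("pics/s4.png",cv2.resize(c,None,fx=6,fy=6,interpolation=cv2.INTER_CUBIC))
E
```

```text
wrist TCP px [252.6 218.3] +40z [252.7 245.4] cam pos [514.7  59.2 191.8]
180 [[463.0, 65.0, 1.0], [466.0, 61.0, 13.0], [466.0, 58.0, 13.0], [467.0, 55.0, 13.0], [nan, nan, nan]]
200 [[449.0, 65.0, 1.0], [453.0, 60.0, 12.0], [453.0, 57.0, 14.0], [453.0, 54.0, 13.0], [449.0, 49.0, -0.0]]
215 [[437.0, 64.0, -1.0], [443.0, 60.0, 13.0], [443.0, 57.0, 14.0], [443.0, 53.0, 13.0], [438.0, 49.0, 1.0]]
225 [[447.0, 63.0, 38.0], [447.0, 60.0, 39.0], [445.0, 57.0, 35.0], [447.0, 54.0, 38.0], [447.0, 50.0, 39.0]]
235 [[446.0, 62.0, 51.0], [447.0, 59.0, 51.0], [446.0, 57.0, 49.0], [447.0, 54.0, 52.0], [447.0, 51.0, 51.0]]
245 [[447.0, 62.0, 62.0], [447.0, 59.0, 62.0], [446.0, 57.0, 60.0], [447.0, 54.0, 62.0], [448.0, 51.0, 63.0]]
255 [[447.0, 62.0, 73.0], [447.0, 59.0, 73.0], [446.0, 57.0, 70.0], [445.0, 54.0, 69.0], [447.0, 52.0, 73.0]]
scene TCP px [272.1 150.6] +40z [272.3 141.2] cam pos [1322.    58.8  889.7]
top TCP px [231.  272.2] +40z [229.8 273.2] cam pos [490.2 -17.7 966.2]
```

View pics/s4.png

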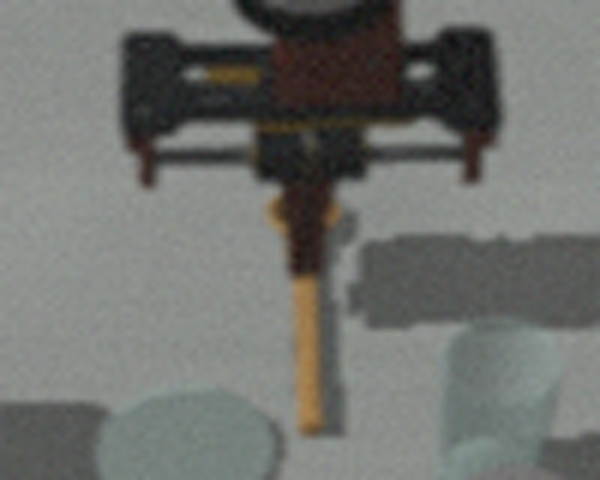

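The fingertips end above the spoon. In the wrist picture, depth puts their lower edge at z ≈ 30 (row ~221), although the reported TCP is z = 1.5. I lift and measure where the fingertips really are relative to the reported TCP.

>>> {"name": "servo_tool", "arguments": {"steps": [[[0, 0, 0.02], [0, 0, 0], -1], [[0, 0, 0.02], [0, 0, 0], -1], [[0, 0, 0.02], [0, 0, 0], -1], [[0, 0, 0.02], [0, 0, 0], -1], [[0, 0, 0.02], [0, 0, 0], -1], [[0, 0, 0], [0, 0, 0], -1], [[0, 0, 0], [0, 0, 0], -1], [[0, 0, 0], [0, 0, 0], -1]]}}

```text
t: 8.45
ee_pos: [435.2, 55.2, 101.0]
orientation: [3.141, 0.076, -0.001]
ft_force: [0.3, -0.3, -0.0]
width: 0.2
grasp_force: 0.0
```

```bash
python3 - <<'E'
from h import *
d=grab("wrist"); e=sensors.get_obs()["ee_pos"]; P=cloud(d); print(e,d["f"])
for u in(244,248,252,256,260):
    c=P[:,u]; rows=[v for v in range(150,262) if np.isfinite(c[v,2]) and np.linalg.norm(c[v]-d["M"][:3,3])<220 and c[v,2]>60]
    print(u,rows[:1],[ (v,(c[v]-e).round(0).tolist()) for v in rows[:12:2]])
for nm in("scene","top"):
    d=grab(nm);P=cloud(d).reshape(-1,3);q=P-e
    s=(abs(q[:,0])<25)&(abs(q[:,1])<25)&(q[:,2]>-40)&(q[:,2]<120); print(nm,s.sum(),"lowest",np.sort(q[s,2])[:15].round(0), q[s][np.argsort(q[s,2])[:5]].round(0).tolist())
E
```

```text
[434.86018721  55.13845624 100.64782107] 292.2075858045741
244 [219] [(219, [12.0, 6.0, 29.0]), (221, [11.0, 6.0, 31.0]), (223, [12.0, 6.0, 35.0]), (225, [11.0, 6.0, 37.0]), (227, [11.0, 5.0, 39.0]), (229, [12.0, 5.0, 43.0])]
248 [220] [(220, [12.0, 3.0, 30.0]), (222, [11.0, 3.0, 32.0]), (224, [12.0, 3.0, 36.0]), (226, [12.0, 3.0, 39.0]), (228, [12.0, 3.0, 42.0]), (230, [12.0, 3.0, 45.0])]
252 [222] [(222, [10.0, 1.0, 30.0]), (224, [10.0, 1.0, 33.0]), (226, [10.0, 1.0, 36.0]), (228, [10.0, 1.0, 38.0]), (230, [11.0, 1.0, 42.0]), (232, [10.0, 1.0, 43.0])]
256 [221] [(221, [12.0, -1.0, 31.0]), (223, [12.0, -1.0, 35.0]), (225, [11.0, -1.0, 37.0]), (227, [12.0, -1.0, 41.0]), (229, [13.0, -1.0, 44.0]), (231, [12.0, -1.0, 45.0])]
260 [219] [(219, [12.0, -4.0, 28.0]), (221, [12.0, -4.0, 31.0]), (223, [12.0, -4.0, 35.0]), (225, [12.0, -4.0, 37.0]), (227, [12.0, -3.0, 41.0]), (229, [12.0, -3.0, 43.0])]
scene 150 lowest [29. 30. 30. 30. 31. 32. 33. 33. 34. 34. 35. 36. 36. 36. 36.] [[10.0, -2.0, 29.0], [11.0, 7.0, 30.0], [12.0, -5.0, 30.0], [12.0, 1.0, 30.0], [12.0, 9.0, 31.0]]
top 0 lowest [] []
```

Both cameras put the finger ends 28–30 mm above the reported TCP, so the true tip z ≈ ee_z + 28.5. I work with that offset and aim for tip z ≈ 4 (ee ≈ -24), going down gently at the end while watching the force.

>>> {"name": "servo_tool", "arguments": {"steps": [[[0, 0, 0], [0, 0, 0], 0], [[0, 0, 0], [0, 0, 0], 0], [[0, 0, 0], [0, 0, 0], 0], [[0, 0, 0], [0, 0, 0], 0], [[0, 0, 0], [0, 0, 0], 0], [[0, 0, -0.02], [0, 0, 0], 0], [[0, 0, -0.02], [0, 0, 0], 0], [[0, 0, -0.02], [0, 0, 0], 0]]}}

```text
t: 9.27
ee_pos: [436.3, 55.3, 41.3]
orientation: [-3.141, -0.076, -0.003]
ft_force: [-0.1, 0.3, 0.7]
width: 43.9
grasp_force: 0.0
```

>>> {"name": "servo_tool", "arguments": {"steps": [[[0, 0, -0.015], [0, 0, 0], 0], [[0, 0, -0.015], [0, 0, 0], 0], [[0, 0, -0.015], [0, 0, 0], 0], [[0, 0, -0.005], [0, 0, 0], 0], [[0, 0, -0.005], [0, 0, 0], 0], [[0, 0, 0], [0, 0, 0], 0], [[0, 0, 0], [0, 0, 0], 0], [[0, 0, 0], [0, 0, 0], 0]]}}

```text
t: 9.93
ee_pos: [436.2, 55.3, -12.8]
orientation: [-3.141, -0.076, -0.002]
ft_force: [0.2, -0.3, -0.6]
width: 43.9
grasp_force: 0.0
```

>>> {"name": "servo_tool", "arguments": {"steps": [[[0, 0, -0.003], [0, 0, 0], 0], [[0, 0, -0.003], [0, 0, 0], 0], [[0, 0, -0.002], [0, 0, 0], 0], [[0, 0, -0.002], [0, 0, 0], 0], [[0, 0, 0], [0, 0, 0], 0], [[0, 0, 0], [0, 0, 0], 0], [[0, 0, 0], [0, 0, 0], 0], [[0, 0, 0], [0, 0, 0], 0]]}}

```text
t: 10.6
ee_pos: [435.7, 55.2, -23.4]
orientation: [-3.141, -0.076, -0.0]
ft_force: [0.3, 0.3, 0.4]
width: 44.1
grasp_force: 0.0
```

No contact at ee z = -23.4, which confirms the offset. I close and lift.

>>> {"name": "servo_tool", "arguments": {"steps": [[[0, 0, 0], [0, 0, 0], -1], [[0, 0, 0], [0, 0, 0], -1], [[0, 0, 0], [0, 0, 0], -1], [[0, 0, 0], [0, 0, 0], -1], [[0, 0, 0], [0, 0, 0], -1], [[0, 0, 0], [0, 0, 0], -1], [[0, 0, 0], [0, 0, 0], -1], [[0, 0, 0], [0, 0, 0], -1]]}}

```text
t: 11.27
ee_pos: [435.7, 55.2, -23.4]
orientation: [-3.141, -0.076, 0.0]
ft_force: [-0.4, -0.1, 1.1]
width: 11.3
grasp_force: 30.0
```

```bash
python3 - <<'E'
from h import *
o=sensors.get_obs();e=o["ee_pos"];print(o["width"],o["grasp_force"])
for nm in("scene","wrist"):
    d=grab(nm);q=cloud(d).reshape(-1,3)-e
    for a,b in((0,18),(18,35),(35,60),(60,95)):
        s=(abs(q[:,0])<45)&(abs(q[:,1])>a)&(abs(q[:,1])<b)&(q[:,2]>45)&(q[:,2]<200); print(nm,a,b,s.sum(),np.percentile(q[s,2],[1,5,50]).round(0) if s.sum() else "")
E
```

```text
11.31705424603933 30.000084042549133
scene 0 18 351 [ 48.  58. 135.]
scene 18 35 280 [ 89. 116. 140.]
scene 35 60 287 [119. 120. 146.]
scene 60 95 436 [112. 120. 150.]
wrist 0 18 17222 [ 50.  67. 132.]
wrist 18 35 14403 [114. 117. 132.]
wrist 35 60 8250 [121. 122. 126.]
wrist 60 95 8184 [109. 110. 118.]
```

The spoon is held, with width 11.3 mm and grip force 30 N. The palm is at ee+109, so the whole tool really is shifted by 28.5 mm. I lift and carry it over the tea board.

>>> {"name": "servo_tool", "arguments": {"steps": [[[0, 0, 0.0145], [0, 0, 0], -1], [[0, 0, 0.0145], [0, 0, 0], -1], [[0, 0, 0.0145], [0, 0, 0], -1], [[0, 0, 0.0145], [0, 0, 0], -1], [[0, 0, 0.0145], [0, 0, 0], -1], [[0, 0, 0.0145], [0, 0, 0], -1], [[0, 0, 0.0145], [0, 0, 0], -1], [[0, 0, 0.0145], [0, 0, 0], -1]]}}

```text
t: 12.03
ee_pos: [435.4, 55.2, 93.2]
orientation: [-3.141, -0.076, 0.001]
ft_force: [0.5, 0.5, -0.3]
width: 11.7
grasp_force: 30.0
```

>>> {"name": "servo_tool", "arguments": {"steps": [[[-0.0005, -0.0264, 0], [0, 0, -0.675], -1], [[-0.0005, -0.0264, 0], [0, 0, -0.675], -1], [[-0.0005, -0.0264, 0], [0, 0, -0.675], -1], [[-0.0005, -0.0264, 0], [0, 0, -0.675], -1], [[-0.0005, -0.0264, 0], [0, 0, -0.675], -1], [[-0.0005, -0.0264, 0], [0, 0, -0.675], -1], [[-0.0005, -0.0264, 0], [0, 0, -0.675], -1], [[-0.0005, -0.0264, 0], [0, 0, -0.675], -1]]}}

```text
t: 12.7
ee_pos: [431.2, -157.2, 92.5]
orientation: [-3.141, 0.073, 0.0]
ft_force: [0.7, -0.1, -0.4]
width: 11.8
grasp_force: 30.0
```

>>> {"name": "servo_tool", "arguments": {"steps": [[[-0.0005, -0.0264, 0], [0, 0, -0.675], -1], [[-0.0005, -0.0264, 0], [0, 0, -0.675], -1], [[-0.0005, -0.0264, 0], [0, 0, -0.675], -1], [[-0.0005, -0.0264, 0], [0, 0, -0.675], -1], [[-0.0005, -0.0264, 0], [0, 0, -0.675], -1], [[-0.0005, -0.0264, 0], [0, 0, -0.675], -1], [[-0.0005, -0.0264, 0], [0, 0, -0.675], -1], [[-0.0005, -0.0264, 0], [0, 0, -0.675], -1]]}}

```text
t: 13.37
ee_pos: [427.2, -368.4, 92.4]
orientation: [-3.133, 0.221, 0.001]
ft_force: [0.1, 0.2, 0.1]
width: 11.7
grasp_force: 30.0
```

```bash
cat > wl.py <<'E'
from h import *
import sys
d=grab("wrist"); o=sensors.get_obs(); cv2.imwrite("pics/"+sys.argv[1],d["color"])
P=cloud(d); print(o["ee_pos"].round(1),o["orientation"].round(3),o["width"].round(1),o["grasp_force"])
hsv=cv2.cvtColor(d["color"],cv2.COLOR_BGR2HSV)
m=((hsv[...,0]<16)&(hsv[...,1]>110)&(abs(P[...,2]-17)<9)).astype(np.uint8)
V=hsv[...,2][m>0]; t,_=cv2.threshold(V.reshape(-1,1),0,255,cv2.THRESH_OTSU); print("otsu",t)
dk=m&(hsv[...,2]<t).astype(np.uint8); dk=cv2.morphologyEx(dk,cv2.MORPH_OPEN,np.ones((5,5)))
n,l,st,c=cv2.connectedComponentsWithStats(dk)
for j in range(1,n):
    if st[j,4]>600:
        vs,us=np.nonzero(l==j); w=np.array([ray(d,a,e,17.5)[:2] for a,e in zip(us,vs)],np.float32); r=cv2.minAreaRect(w)
        print("dark",st[j].tolist(),w.mean(0).round(1),np.round(r[0],1),np.round(r[1],1),round(r[2],1))
E
python3 wl.py w5.png
```

```text
Traceback (most recent call last):
  File "wl.py", line 4, in <module>
    P=cloud(d); print(o["ee_pos"].round(1),o["orientation"].round(3),o["width"].round(1),o["grasp_force"])
                                                                     ^^^^^^^^^^^^^^^^
AttributeError: 'float' object has no attribute 'round'
```

View pics/w5.png

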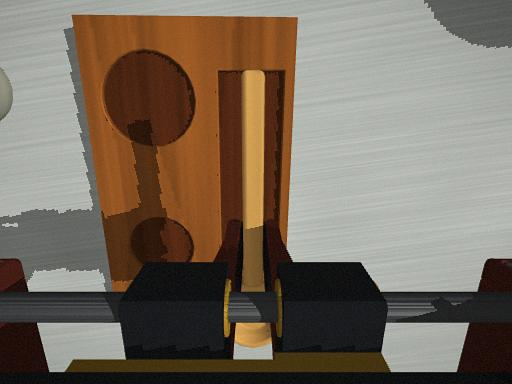

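The spoon lies parallel to the long recess (recess edges at px 218–285, far end at row 71). I check the numbers.

```bash
sed -i 's/o\["width"\].round(1)/o["width"]/' wl.py; python3 wl.py w5.png; python3 - <<'E'
from h import *
d=grab("wrist");P=cloud(d);e=sensors.get_obs()["ee_pos"]
print("recess far end corners",ray(d,219,71,20).round(1),ray(d,285,71,20).round(1))
hsv=cv2.cvtColor(d["color"],cv2.COLOR_BGR2HSV)
s=(P[...,2]>e[2]+15)&(P[...,2]<e[2]+60); s[225:]=False; s[:,:235]=False;s[:,275:]=False
q=P[s]; print(len(q),"spoon z",np.percentile(q[:,2],[5,50,95]).round(1),"xmax",np.percentile(q[:,0],99.5).round(1)); k=np.polyfit(q[:,0],q[:,1],1); print("slope",k[0],"y@427",np.polyval(k,427.2),"y@435.6",np.polyval(k,435.6))
k=np.polyfit(q[:,0],q[:,2],1); print("tilt",k[0])
E
```

```text
[ 427.9 -370.7   92.7] [ 3.132e+00 -2.250e-01  3.000e-03] 11.675235472112293 29.999763071537018
otsu 107.0
dark [98, 52, 92, 230, 12715] [ 465.6 -275.7] [ 450.6 -271. ] [ 89.1 222.4] 78.2
dark [212, 73, 31, 172, 4205] [ 466.2 -355.4] [ 452.7 -354. ] [ 25.4 160.8] 81.3
dark [264, 72, 15, 148, 1830] [ 467.5 -395.2] [ 460.9 -394.5] [ 11.8 134.4] 81.7
recess far end corners [ 534.  -357.8   20. ] [ 526.1 -412.6   20. ]
3538 spoon z [126.7 129.  130.3] xmax 520.3
slope -0.1363593199549978 y@427 -370.901933959451 y@435.6 -372.04735224707304
tilt 0.009490909875984532
```

>>> {"name": "servo_tool", "arguments": {"steps": [[[0, 0.0005, -0.0115], [0, 0, 0], -1], [[0, 0.0005, -0.0115], [0, 0, 0], -1], [[0, 0, -0.0115], [0, 0, 0], -1], [[0, 0, -0.0115], [0, 0, 0], -1], [[0, 0, -0.0115], [0, 0, 0], -1], [[0, 0, -0.0115], [0, 0, 0], -1], [[0, 0, -0.0115], [0, 0, 0], -1], [[0, 0, -0.0115], [0, 0, 0], -1]]}}

```text
t: 14.18
ee_pos: [427.6, -366.0, -0.8]
orientation: [-3.134, 0.22, 0.0]
ft_force: [0.7, 1.0, -0.7]
width: 11.9
grasp_force: 30.0
```

>>> {"name": "servo_tool", "arguments": {"steps": [[[0, 0, -0.003], [0, 0, 0], -1], [[0, 0, -0.003], [0, 0, 0], -1], [[0, 0, -0.001], [0, 0, 0], -1], [[0, 0, -0.001], [0, 0, 0], -1], [[0, 0, 0], [0, 0, 0], -1], [[0, 0, 0], [0, 0, 0], -1], [[0, 0, 0], [0, 0, 0], -1], [[0, 0, 0], [0, 0, 0], -1]]}}

```text
t: 14.85
ee_pos: [427.9, -366.4, -7.0]
orientation: [3.133, -0.22, 0.001]
ft_force: [-0.5, -0.3, -0.1]
width: 11.4
grasp_force: 30.0
```

```bash
python3 wl.py w6.png; python3 wl.py w6.png
```

```text
[ 427.8 -366.4   -7.1] [ 3.134e+00 -2.200e-01  1.000e-03] 11.55940354418438 29.999954402446747
otsu 119.0
dark [15, 15, 150, 158, 17684] [ 521.5 -291.2] [ 519.1 -291.1] [80.3 77.9] 15.8
dark [20, 50, 290, 242, 24193] [ 461.7 -335. ] [ 467.2 -313. ] [175.8 145.9] 81.9
dark [83, 323, 42, 32, 863] [ 365.3 -254.7] [ 362.8 -251.9] [25.9 26.8] 81.9
[ 427.8 -366.3   -7.2] [ 3.134e+00 -2.200e-01  1.000e-03] 11.428363314944619 30.00006526708603
otsu 119.0
dark [14, 15, 151, 158, 17743] [ 521.3 -291.1] [ 519.1 -291.1] [80.2 77.8] 13.4
dark [20, 50, 290, 242, 24219] [ 461.6 -334.8] [ 467.1 -312.9] [176.  145.7] 81.9
dark [83, 323, 41, 31, 826] [ 365.5 -254.3] [ 363.3 -251.9] [25.9 25.9] 81.9
```

View pics/w6.png

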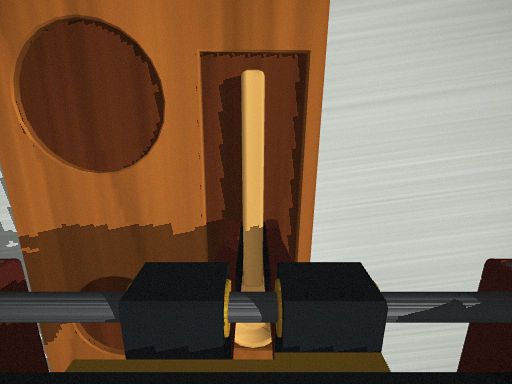

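The spoon (px 253) is centred in the recess (201–309 px), and the wide recess now measures (519,-291). I lower the last millimetre or so, release with a narrow opening, and rise.

>>> {"name": "servo_tool", "arguments": {"steps": [[[0, 0, -0.001], [0, 0, 0], -1], [[0, 0, -0.0005], [0, 0, 0], -1], [[0, 0, 0], [0, 0, 0], -1], [[0, 0, 0], [0, 0, 0], -0.58], [[0, 0, 0], [0, 0, 0], -0.58], [[0, 0, 0], [0, 0, 0], -0.58], [[0, 0, 0], [0, 0, 0], -0.58], [[0, 0, 0], [0, 0, 0], -0.58]]}}

```text
t: 15.62
ee_pos: [427.6, -366.2, -9.0]
orientation: [-3.134, 0.22, 0.0]
ft_force: [0.1, -0.1, 0.1]
width: 18.8
grasp_force: 0.0
```

>>> {"name": "servo_tool", "arguments": {"steps": [[[0, 0, 0.004], [0, 0, 0], -0.58], [[0, 0, 0.008], [0, 0, 0], -0.58], [[0, 0, 0.016], [0, 0, 0], -0.58], [[0, 0, 0.02], [0, 0, 0], 0], [[0, 0, 0.02], [0, 0, 0], 1], [[0, 0, 0.02], [0, 0, 0], 1], [[0, 0, 0.02], [0, 0, 0], 1], [[0, 0, 0.02], [0, 0, 0], 1]]}}

```text
t: 16.28
ee_pos: [427.6, -366.2, 120.9]
orientation: [3.134, -0.22, 0.001]
ft_force: [-0.1, -0.2, -0.0]
width: 48.1
grasp_force: 0.0
```

>>> {"name": "servo_tool", "arguments": {"steps": [[[0.01025, 0.0098, 0.001], [0, 0, 2.83], 1], [[0.01025, 0.0098, 0.001], [0, 0, 2.83], 1], [[0.01025, 0.0098, 0.001], [0, 0, 2.83], 1], [[0.01025, 0.0098, 0.001], [0, 0, 2.83], 1], [[0.01025, 0.0098, 0.001], [0, 0, 2.83], 1], [[0.01025, 0.0098, 0.001], [0, 0, 2.83], 1], [[0.01025, 0.0098, 0.001], [0, 0, 2.83], 1], [[0.01025, 0.0098, 0.001], [0, 0, 2.83], 1]]}}

```text
t: 16.95
ee_pos: [510.3, -286.0, 126.3]
orientation: [-3.114, -0.408, 0.002]
ft_force: [1.3, -1.7, -0.1]
width: 87.8
grasp_force: 0.0
```

>>> {"name": "servo_tool", "arguments": {"steps": [[[0.01025, 0.0098, 0], [0, 0, 2.83], 1], [[0.01025, 0.0098, 0], [0, 0, 2.83], 1], [[0.01025, 0.0098, 0], [0, 0, 2.83], 1], [[0.01025, 0.0098, 0], [0, 0, 2.83], 1], [[0.01025, 0.0098, 0], [0, 0, 2.83], 1], [[0.01025, 0.0098, 0], [0, 0, 2.83], 1], [[0.01025, 0.0098, 0], [0, 0, 2.83], 1], [[0.01025, 0.0098, 0], [0, 0, 2.83], 1]]}}

```text
t: 17.62
ee_pos: [592.1, -207.5, 126.1]
orientation: [-2.973, -1.011, 0.002]
ft_force: [0.9, -0.6, -0.6]
width: 87.7
grasp_force: 0.0
```

>>> {"name": "servo_tool", "arguments": {"steps": [[[0.01025, 0.0098, 0], [0, 0, 2.83], 1], [[0.01025, 0.0098, 0], [0, 0, 2.83], 1], [[0.01025, 0.0098, 0], [0, 0, 2.83], 1], [[0.01025, 0.0098, 0], [0, 0, 2.83], 1], [[0.01025, 0.0098, 0], [0, 0, 2.83], 1], [[0.01025, 0.0098, 0], [0, 0, 2.83], 1], [[0.01025, 0.0098, 0], [0, 0, 2.83], 1], [[0.01025, 0.0098, 0], [0, 0, 2.83], 1]]}}

```text
t: 18.28
ee_pos: [673.9, -129.0, 125.9]
orientation: [-2.717, -1.575, 0.002]
ft_force: [-0.8, 0.7, -0.0]
width: 88.2
grasp_force: 0.0
```

>>> {"name": "servo_tool", "arguments": {"steps": [[[0, 0, 0], [0, 0, 0], 1], [[0, 0, 0], [0, 0, 0], 1], [[0, 0, 0], [0, 0, 0], 1], [[0, 0, 0], [0, 0, 0], 1], [[0, 0, 0], [0, 0, 0], 1], [[0, 0, 0], [0, 0, 0], 1], [[0, 0, 0], [0, 0, 0], 1], [[0, 0, 0], [0, 0, 0], 1]]}}

```text
t: 18.95
ee_pos: [673.5, -131.4, 127.2]
orientation: [2.723, 1.567, 0.0]
ft_force: [-0.1, -0.4, 0.3]
width: 87.8
grasp_force: 0.0
```

```bash
cat > ob.py <<'E'
# usage: ob.py x y height radius pic
from h import *
import sys
from scipy.optimize import least_squares
x,y,h,r=map(float,sys.argv[1:5]); d=grab("wrist"); o=sensors.get_obs(); P=cloud(d).reshape(-1,3)
a=2*np.degrees(np.arctan2(o["orientation"][1],o["orientation"][0]))
print("ee",o["ee_pos"].round(1),"closing",round((a-90+90)%180-90,1))
cv2.imwrite("pics/"+sys.argv[5],d["color"])
D=np.hypot(P[:,0]-x,P[:,1]-y)
s=(D<r+13)&(abs(P[:,2]-h)<4); q=P[s]
c=least_squares(lambda p:np.hypot(q[:,0]-p[0],q[:,1]-p[1])-r+1.5,[x,y],loss="soft_l1",f_scale=1.5).x if s.sum()>20 else None
print("rim n",s.sum(),"c",c,"bbox",q[:,:2].min(0),q[:,:2].max(0) if s.sum() else "")
if c is None: c=np.array([x,y])
for zl,zh in((h*.35,h*.65),(h*.65,h*.93)):
    b=(P[:,2]>zl)&(P[:,2]<zh)&(D<80); q=P[b]
    if b.sum()>20:
        dd=np.hypot(*(q[:,:2]-c).T); w=q[dd<r+6]; print("body",len(w),least_squares(lambda p:np.hypot(w[:,0]-p[0],w[:,1]-p[1])-r,c,loss="soft_l1",f_scale=1.5).x)
        f=q[(dd>r+6)&(dd<r+33)]; 
        if len(f): print("protr",len(f),np.percentile(np.degrees(np.arctan2(*(f[:,:2]-c).T[::-1])),[10,50,90]).round(0),np.percentile(dd[(dd>r+6)&(dd<r+33)],95).round(0))
E
python3 ob.py 673.5 -131.4 80 29 w7.png
```

```text
ee [ 673.6 -131.3  127.2] closing -30.1
rim n 1094 c [ 674.28027971 -133.37546726] bbox [ 647.05019289 -171.06640162] [ 702.19170541 -104.8732774 ]
body 627 [ 676.66326378 -129.13624162]
protr 7 [59. 63. 64.] 57.0
body 875 [ 676.14234229 -129.1081629 ]
protr 331 [-118.   60.   66.] 55.0
```

View pics/w7.png

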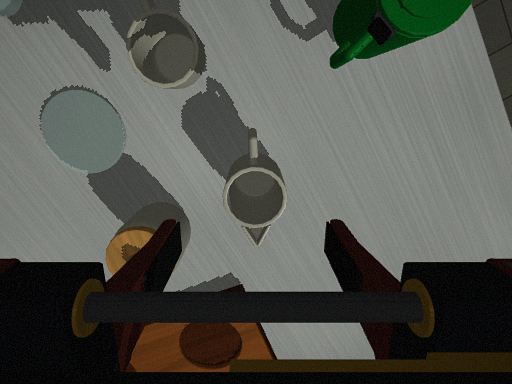

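The wrist view shows the jug rim circle at (254,197) px, its handle pointing up at (252,140) and its lip down at (257,240). The fingers will close on the smooth sides. I cast the rim centre onto z = 80.

```bash
python3 - <<'E'
from h import *
d=grab("wrist")
for p in((254,197),(254,166),(254,229),(222,197),(287,197)): print(p,ray(d,*p,80).round(1))
W=np.linalg.inv(d["M"])
E
```

```text
(254, 197) [ 674.7 -131.9   80. ]
(254, 166) [ 688.2 -108.4   80. ]
(254, 229) [ 659.7 -157.7   80. ]
(222, 197) [ 651.  -118.1   80. ]
(287, 197) [ 699.1 -146.1   80. ]
```

>>> {"name": "servo_tool", "arguments": {"steps": [[[0.001, -0.0006, -0.016], [0, 0, 0], 1], [[0, 0, -0.016], [0, 0, 0], 1], [[0, 0, -0.016], [0, 0, 0], 1], [[0, 0, -0.016], [0, 0, 0], 1], [[0, 0, -0.016], [0, 0, 0], 1], [[0, 0, -0.016], [0, 0, 0], 1], [[0, 0, -0.016], [0, 0, 0], 1], [[0, 0, -0.012], [0, 0, 0], 1]]}}

```text
t: 19.72
ee_pos: [674.1, -131.5, 1.5]
orientation: [-2.722, -1.568, 0.001]
ft_force: [0.4, 0.1, -0.2]
width: 87.7
grasp_force: 0.0
```

>>> {"name": "servo_tool", "arguments": {"steps": [[[0, 0, -0.005], [0, 0, 0], 1], [[0, 0, 0], [0, 0, 0], 1], [[0, 0, 0], [0, 0, 0], 1], [[0, 0, 0], [0, 0, 0], -1], [[0, 0, 0], [0, 0, 0], -1], [[0, 0, 0], [0, 0, 0], -1], [[0, 0, 0], [0, 0, 0], -1], [[0, 0, 0], [0, 0, 0], -1]]}}

```text
t: 20.38
ee_pos: [674.9, -131.7, -1.4]
orientation: [2.722, 1.568, 0.001]
ft_force: [0.4, -0.6, -0.3]
width: 58.0
grasp_force: 0.0
```

>>> {"name": "servo_tool", "arguments": {"steps": [[[0, 0, 0], [0, 0, 0], -1], [[0, 0, 0], [0, 0, 0], -1], [[0, 0, 0], [0, 0, 0], -1], [[0, 0, 0.004], [0, 0, 0], -1], [[0, 0, 0.01], [0, 0, 0], -1], [[0, 0, 0.02], [0, 0, 0], -1], [[0, 0, 0.03], [0, 0, 0], -1], [[0, 0, 0.03], [0, 0, 0], -1]]}}

```text
t: 21.05
ee_pos: [673.4, -131.3, 92.3]
orientation: [-2.72, -1.567, 0.003]
ft_force: [1.0, -0.8, -2.1]
width: 56.1
grasp_force: 30.0
```

>>> {"name": "servo_tool", "arguments": {"steps": [[[0, 0, 0.02], [0, 0, 0], -1], [[0, 0, 0.011], [0, 0, 0], -1], [[-0.01, -0.0045, 0], [0, 0, 0], -1], [[-0.02, -0.0095, 0], [0, 0, 0], -1], [[-0.02, -0.0095, 0], [0, 0, 0], -1], [[-0.02, -0.0095, 0], [0, 0, 0], -1], [[-0.02, -0.0095, 0], [0, 0, 0], -1], [[-0.02, -0.0095, 0], [0, 0, 0], -1]]}}

```text
t: 21.72
ee_pos: [561.5, -183.6, 121.2]
orientation: [-2.72, -1.567, 0.004]
ft_force: [0.2, -0.7, -3.5]
width: 56.0
grasp_force: 30.0
```

>>> {"name": "servo_tool", "arguments": {"steps": [[[-0.02, -0.0095, 0], [0, 0, 0], -1], [[-0.02, -0.0095, 0], [0, 0, 0], -1], [[-0.02, -0.0095, 0], [0, 0, 0], -1], [[-0.02, -0.0095, 0], [0, 0, 0], -1], [[-0.02, -0.0095, 0], [0, 0, 0], -1], [[-0.02, -0.0095, 0], [0, 0, 0], -1], [[-0.02, -0.0095, 0], [0, 0, 0], -1], [[-0.02, -0.0095, 0], [0, 0, 0], -1]]}}

```text
t: 22.38
ee_pos: [401.7, -259.0, 121.6]
orientation: [-2.72, -1.567, 0.002]
ft_force: [0.7, -0.0, -1.9]
width: 56.2
grasp_force: 30.0
```

>>> {"name": "servo_tool", "arguments": {"steps": [[[-0.015, -0.0065, 0], [0, 0, 0], -1], [[-0.0102, -0.0045, 0], [0, 0, 0], -1], [[0, 0, 0], [0, 0, 0], -1], [[0, 0, 0], [0, 0, 0], -1], [[0, 0, 0], [0, 0, 0], -1], [[0, 0, 0], [0, 0, 0], -1], [[0, 0, 0], [0, 0, 0], -1], [[0, 0, 0], [0, 0, 0], -1]]}}

```text
t: 23.05
ee_pos: [380.0, -270.3, 123.0]
orientation: [2.721, 1.569, 0.0]
ft_force: [0.5, -1.0, -2.4]
width: 55.7
grasp_force: 30.0
```

```bash
cat > cl.py <<'E'
# height/shape of what is held, from the scene and wrist depth
from h import *
o=sensors.get_obs(); e=o["ee_pos"]; print(e.round(1),o["width"],o["grasp_force"],o["ft_force"].round(1))
for nm in("scene","top"):
    d=grab(nm);P=cloud(d).reshape(-1,3);q=P-e
    s=(np.hypot(q[:,0],q[:,1])<75)&(P[:,2]>28)&(q[:,2]<105); print(nm,s.sum(),"z pct",np.percentile(P[s,2],[.5,2,10]).round(0) if s.any() else "")
E
python3 cl.py; python3 wl.py w8.png
```

```text
[ 380.  -270.3  123. ] 55.68507527428266 29.975546412169933 [ 0.5 -1.  -2.4]
scene 714 z pct [126. 128. 143.]
top 497 z pct [127. 129. 131.]
[ 379.7 -270.4  123. ] [2.722 1.569 0.   ] 56.072011315358196 29.975518360733986
otsu 111.0
dark [344, 87, 82, 82, 5138] [ 519.9 -290.5] [ 519.3 -291.3] [79.9 80.2] 69.5
dark [254, 149, 30, 45, 907] [ 398.7 -272. ] [ 399.6 -271.6] [50.2 26.8] 68.0
dark [311, 177, 121, 77, 3662] [ 475.4 -372.3] [ 470.3 -374. ] [ 57.6 124. ] 81.3
```

The jug is aligned over the narrow recess at ee (379.8,-270.4). I lower it and release.

>>> {"name": "servo_tool", "arguments": {"steps": [[[0, 0, -0.0125], [0, 0, 0], -1], [[0, 0, -0.0125], [0, 0, 0], -1], [[0, 0, -0.0125], [0, 0, 0], -1], [[0, 0, -0.0125], [0, 0, 0], -1], [[0, 0, -0.0125], [0, 0, 0], -1], [[0, 0, -0.0125], [0, 0, 0], -1], [[0, 0, -0.0125], [0, 0, 0], -1], [[0, 0, -0.0125], [0, 0, 0], -1]]}}

```text
t: 23.87
ee_pos: [379.8, -270.7, 22.6]
orientation: [2.722, 1.568, 0.0]
ft_force: [0.4, -0.2, -1.7]
width: 55.9
grasp_force: 30.0
```

>>> {"name": "servo_tool", "arguments": {"steps": [[[0, 0, -0.003], [0, 0, 0], -1], [[0, 0, -0.002], [0, 0, 0], -1], [[0, 0, -0.002], [0, 0, 0], -1], [[0, 0, -0.001], [0, 0, 0], -1], [[0, 0, -0.001], [0, 0, 0], -1], [[0, 0, 0], [0, 0, 0], -1], [[0, 0, 0], [0, 0, 0], -1], [[0, 0, 0], [0, 0, 0], -1]]}}

```text
t: 24.53
ee_pos: [379.7, -270.7, 14.4]
orientation: [2.722, 1.568, 0.0]
ft_force: [-1.0, -0.6, -3.1]
width: 55.8
grasp_force: 30.0
```

>>> {"name": "servo_tool", "arguments": {"steps": [[[0, 0, -0.0008], [0, 0, 0], -1], [[0, 0, 0], [0, 0, 0], -1], [[0, 0, 0], [0, 0, 0], -0.2], [[0, 0, 0], [0, 0, 0], 0.5], [[0, 0, 0], [0, 0, 0], 0.9], [[0, 0, 0], [0, 0, 0], 0.9], [[0, 0, 0], [0, 0, 0], 0.9], [[0, 0, 0], [0, 0, 0], 0.9]]}}

```text
t: 25.2
ee_pos: [379.5, -270.6, 13.3]
orientation: [-2.722, -1.568, 0.0]
ft_force: [-0.4, -0.6, -0.3]
width: 82.7
grasp_force: 0.0
```

>>> {"name": "servo_tool", "arguments": {"steps": [[[0, 0, 0.005], [0, 0, 0], 0.9], [[0, 0, 0.015], [0, 0, 0], 0.9], [[0, 0, 0.015], [0, 0, 0], 0.9], [[0, 0, 0.015], [0, 0, 0], 0.9], [[0, 0, 0.015], [0, 0, 0], 0.9], [[0, 0, 0.015], [0, 0, 0], 0.9], [[0, 0, 0.015], [0, 0, 0], 1], [[0, 0, 0.015], [0, 0, 0], 1]]}}

```text
t: 25.87
ee_pos: [379.3, -270.5, 124.4]
orientation: [2.722, 1.568, 0.0]
ft_force: [-0.2, -0.2, 0.1]
width: 87.7
grasp_force: 0.0
```

```bash
python3 ob.py 379.7 -270.7 95 29 w9.png; python3 -c "
from h import *
d=grab('top');cv2.imwrite('pics/t9.png',d['color'])"
```

```text
ee [ 380.8 -271.5  126.7] closing -30.1
rim n 1266 c [ 378.72854523 -272.1241396 ] bbox [ 351.31829851 -309.37055801] [ 406.65179433 -243.90294957]
body 832 [ 380.88597185 -267.90668136]
body 1166 [ 380.90217829 -267.93877657]
protr 384 [-119.   61.   66.] 55.0
```

The jug stands centred, its rim at (379,-271) and z ≈ 95. Next is the cup.

>>> {"name": "servo_tool", "arguments": {"steps": [[[0.012, 0.0118, 0], [0, 0, 0.83], 1], [[0.012, 0.0118, 0], [0, 0, 0.83], 1], [[0.012, 0.0118, 0], [0, 0, 0.83], 1], [[0.012, 0.0118, 0], [0, 0, 0.83], 1], [[0.012, 0.0118, 0], [0, 0, 0.83], 1], [[0.012, 0.0118, 0], [0, 0, 0.83], 1], [[0.012, 0.0118, 0], [0, 0, 0.83], 1], [[0.012, 0.0118, 0], [0, 0, 0.83], 1]]}}

```text
t: 26.63
ee_pos: [475.5, -175.3, 122.3]
orientation: [-2.625, -1.724, 0.001]
ft_force: [0.1, -0.2, -1.1]
width: 87.7
grasp_force: 0.0
```

>>> {"name": "servo_tool", "arguments": {"steps": [[[0.012, 0.0118, 0], [0, 0, 0.83], 1], [[0.012, 0.0118, 0], [0, 0, 0.83], 1], [[0.012, 0.0118, 0], [0, 0, 0.83], 1], [[0.012, 0.0118, 0], [0, 0, 0.83], 1], [[0.012, 0.0118, 0], [0, 0, 0.83], 1], [[0.012, 0.0118, 0], [0, 0, 0.83], 1], [[0.012, 0.0118, 0], [0, 0, 0.83], 1], [[0.012, 0.0118, 0], [0, 0, 0.83], 1]]}}

```text
t: 27.3
ee_pos: [571.8, -80.9, 122.5]
orientation: [-2.521, -1.873, 0.001]
ft_force: [0.2, -0.4, 0.0]
width: 87.8
grasp_force: 0.0
```

>>> {"name": "servo_tool", "arguments": {"steps": [[[0.012, 0.0118, 0], [0, 0, 0.83], 1], [[0.012, 0.0118, 0], [0, 0, 0.83], 1], [[0.012, 0.0118, 0], [0, 0, 0.83], 1], [[0.012, 0.0118, 0], [0, 0, 0.83], 1], [[0.012, 0.0118, 0], [0, 0, 0.83], 1], [[0.012, 0.0118, 0], [0, 0, 0.83], 1], [[0.012, 0.0118, 0], [0, 0, 0.83], 1], [[0.012, 0.0118, 0], [0, 0, 0.83], 1]]}}

```text
t: 27.97
ee_pos: [668.4, 13.9, 123.1]
orientation: [-2.408, -2.017, 0.0]
ft_force: [-0.0, 0.4, -0.7]
width: 87.7
grasp_force: 0.0
```

>>> {"name": "servo_tool", "arguments": {"steps": [[[0, 0, 0], [0, 0, 0], 1], [[0, 0, 0], [0, 0, 0], 1], [[0, 0, 0], [0, 0, 0], 1], [[0, 0, 0], [0, 0, 0], 1], [[0, 0, 0], [0, 0, 0], 1], [[0, 0, 0], [0, 0, 0], 1], [[0, 0, 0], [0, 0, 0], 1], [[0, 0, 0], [0, 0, 0], 1]]}}

```text
t: 28.63
ee_pos: [667.3, 12.3, 123.4]
orientation: [2.41, 2.015, 0.0]
ft_force: [0.6, 0.2, 0.1]
width: 87.8
grasp_force: 0.0
```

```bash
python3 ob.py 668.5 12 56 30 w10.png
```

```text
ee [667.4  12.4 123.4] closing -10.2
rim n 877 c [669.34156285   9.74286644] bbox [639.52493693 -20.17347924] [698.87556621  38.98030264]
body 457 [670.16045235  14.10007513]
protr 6 [78. 80. 84.] 50.0
body 569 [669.79256043  13.42628019]
protr 124 [78. 81. 85.] 49.0
```

View pics/w10.png

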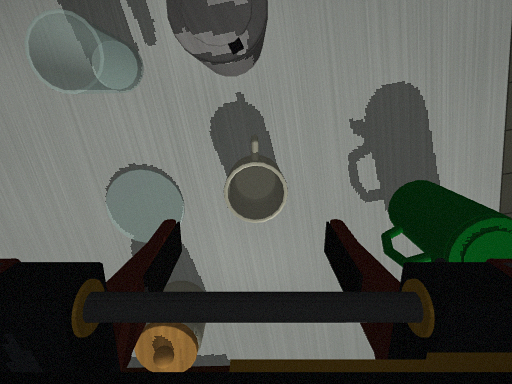

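The cup rim is at (256,191) px with its handle up, centre (669.3,9.6) in world. Before going down I check that the palm clears the green mug.

```bash
python3 - <<'E'
from h import *
import pickle
for n in("top","scene"):
    D=pickle.load(open(n+".pkl","rb"));P=cloud(D);h=cv2.cvtColor(D["color"],cv2.COLOR_BGR2HSV)
    q=P[(abs(h[...,0].astype(int)-60)<15)&(h[...,1]>100)]; q=q[(q[:,2]>10)&(q[:,2]<130)]
    print(n,len(q),"min",np.percentile(q,1,0).round(),"max",np.percentile(q,99,0).round())
    c=np.array([669.3,9.6]);a=np.radians(-10);u=np.array([np.cos(a),np.sin(a)]);v=np.array([-u[1],u[0]])
    r=q[q[:,2]>70][:,:2]-c; A=r@u;B=r@v; print("closest along",A.min().round(),"rows within |B|<45:",(A[abs(B)<45].min().round() if (abs(B)<45).any() else None))
E
```

```text
top 632 min [785. -82.  22.] max [869. -26. 115.]
closest along 126.0 rows within |B|<45: 146.0
scene 983 min [817. -81.  14.] max [875. -24. 115.]
closest along 153.0 rows within |B|<45: 153.0
```

Closest point is 126 mm against the palm's 89 mm, so it is clear. I descend, grip and lift.

>>> {"name": "servo_tool", "arguments": {"steps": [[[0.001, -0.0015, -0.016], [0, 0, 0], 1], [[0.0008, -0.0012, -0.016], [0, 0, 0], 1], [[0, 0, -0.016], [0, 0, 0], 1], [[0, 0, -0.016], [0, 0, 0], 1], [[0, 0, -0.016], [0, 0, 0], 1], [[0, 0, -0.016], [0, 0, 0], 1], [[0, 0, -0.016], [0, 0, 0], 1], [[0, 0, -0.014], [0, 0, 0], 1]]}}

```text
t: 29.35
ee_pos: [669.0, 9.9, -3.8]
orientation: [-2.41, -2.015, 0.0]
ft_force: [0.7, 1.4, 0.2]
width: 87.8
grasp_force: 0.0
```

>>> {"name": "servo_tool", "arguments": {"steps": [[[0, 0, -0.007], [0, 0, 0], 1], [[0, 0, -0.004], [0, 0, 0], 1], [[0, 0, 0], [0, 0, 0], 1], [[0, 0, 0], [0, 0, 0], 1], [[0, 0, 0], [0, 0, 0], -1], [[0, 0, 0], [0, 0, 0], -1], [[0, 0, 0], [0, 0, 0], -1], [[0, 0, 0], [0, 0, 0], -1]]}}

```text
t: 30.02
ee_pos: [669.6, 9.9, -13.1]
orientation: [2.41, 2.015, 0.001]
ft_force: [-0.0, 0.3, -0.1]
width: 64.8
grasp_force: 0.0
```

>>> {"name": "servo_tool", "arguments": {"steps": [[[0, 0, 0], [0, 0, 0], -1], [[0, 0, 0], [0, 0, 0], -1], [[0, 0, 0], [0, 0, 0], -1], [[0, 0, 0], [0, 0, 0], -1], [[0, 0, 0], [0, 0, 0], -1], [[0, 0, 0], [0, 0, 0], -1], [[0, 0, 0], [0, 0, 0], -1], [[0, 0, 0], [0, 0, 0], -1]]}}

```text
t: 30.68
ee_pos: [669.6, 9.9, -13.3]
orientation: [2.41, 2.015, 0.001]
ft_force: [-0.3, -0.0, 6.0]
width: 58.0
grasp_force: 30.0
```

>>> {"name": "servo_tool", "arguments": {"steps": [[[0, 0, 0.004], [0, 0, 0], -1], [[0, 0, 0.01], [0, 0, 0], -1], [[0, 0, 0.02], [0, 0, 0], -1], [[0, 0, 0.03], [0, 0, 0], -1], [[0, 0, 0.03], [0, 0, 0], -1], [[0, 0, 0.03], [0, 0, 0], -1], [[0, 0, 0.02], [0, 0, 0], -1], [[0, 0, 0.004], [0, 0, 0], -1]]}}

```text
t: 31.35
ee_pos: [671.7, 9.9, 139.1]
orientation: [2.407, 2.013, 0.008]
ft_force: [0.9, 0.1, -1.4]
width: 58.0
grasp_force: 30.0
```

>>> {"name": "servo_tool", "arguments": {"steps": [[[-0.007, 0.008, 0], [0, 0, 0], -1], [[-0.0138, 0.0155, 0], [0, 0, 0], -1], [[-0.0138, 0.0155, 0], [0, 0, 0], -1], [[-0.0138, 0.0155, 0], [0, 0, 0], -1], [[-0.0138, 0.0155, 0], [0, 0, 0], -1], [[-0.0138, 0.0155, 0], [0, 0, 0], -1], [[-0.0138, 0.0155, 0], [0, 0, 0], -1], [[-0.0138, 0.0155, 0], [0, 0, 0], -1]]}}

```text
t: 32.02
ee_pos: [562.6, 127.1, 132.0]
orientation: [-2.408, -2.014, 0.006]
ft_force: [1.1, -0.4, -1.3]
width: 57.8
grasp_force: 30.0
```

>>> {"name": "servo_tool", "arguments": {"steps": [[[-0.0138, 0.0155, 0], [0, 0, 0], -1], [[-0.0138, 0.0155, 0], [0, 0, 0], -1], [[-0.0138, 0.0155, 0], [0, 0, 0], -1], [[-0.0138, 0.0155, 0], [0, 0, 0], -1], [[-0.0138, 0.0155, 0], [0, 0, 0], -1], [[-0.0138, 0.0155, 0], [0, 0, 0], -1], [[-0.0138, 0.0155, 0], [0, 0, 0], -1], [[-0.0138, 0.0155, 0], [0, 0, 0], -1]]}}

```text
t: 32.68
ee_pos: [452.3, 250.5, 132.2]
orientation: [-2.409, -2.015, 0.006]
ft_force: [-0.6, 0.6, -1.9]
width: 58.1
grasp_force: 30.0
```

>>> {"name": "servo_tool", "arguments": {"steps": [[[-0.0138, 0.0155, 0], [0, 0, 0], -1], [[-0.0138, 0.0155, 0], [0, 0, 0], -1], [[-0.0102, 0.0145, 0], [0, 0, 0], -1], [[-0.005, 0.0055, 0], [0, 0, 0], -1], [[0, 0, 0], [0, 0, 0], -1], [[0, 0, 0], [0, 0, 0], -1], [[0, 0, 0], [0, 0, 0], -1], [[0, 0, 0], [0, 0, 0], -1]]}}

```text
t: 33.35
ee_pos: [412.8, 300.7, 134.0]
orientation: [2.411, 2.014, -0.001]
ft_force: [-0.1, -0.2, -1.4]
width: 58.2
grasp_force: 30.0
```

>>> {"name": "servo_tool", "arguments": {"steps": [[[0, 0, 0], [0, 0, 0], -1], [[0, 0, 0], [0, 0, 0], -1], [[0, 0, 0], [0, 0, 0], -1], [[0, 0, 0], [0, 0, 0], -1], [[0, 0, 0], [0, 0, 0], -1], [[0, 0, 0], [0, 0, 0], -1], [[0, 0, 0], [0, 0, 0], -1], [[0, 0, 0], [0, 0, 0], -1]]}}

```text
t: 34.02
ee_pos: [412.5, 301.5, 134.3]
orientation: [-2.41, -2.015, -0.0]
ft_force: [0.1, -0.7, 0.2]
width: 58.2
grasp_force: 30.0
```

```bash
python3 cl.py; python3 wl.py w11.png
```

```text
[412.5 301.5 134.3] 58.20984723560934 29.999700151383877 [ 0.1 -0.7  0.2]
scene 360 z pct [148. 150. 162.]
top 548 z pct [151. 151. 153.]
[412.5 301.4 134.3] [2.41  2.015 0.   ] 58.35335130405173 29.999798024073243
otsu 98.0
dark [319, 123, 63, 62, 3020] [518.4 308.4] [518.4 307.1] [65.2 66.3] 79.8
dark [224, 147, 61, 49, 1981] [415.4 307. ] [414.8 306.8] [53.1 65.2] 79.8
```

View pics/w11.png

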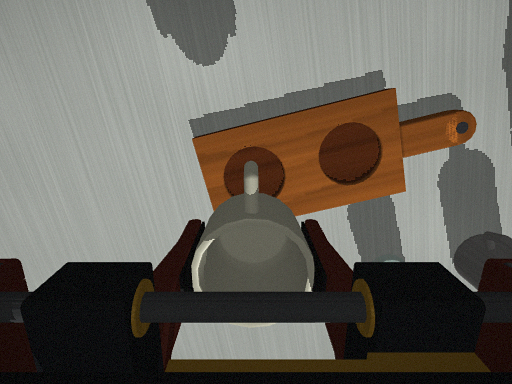

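The recesses are at (350,153) and (253,175) px, and the measurements agree within 2 mm. I lower the cup, shifting +1 mm in x.

>>> {"name": "servo_tool", "arguments": {"steps": [[[0.001, 0, -0.016], [0, 0, 0], -1], [[0, 0, -0.016], [0, 0, 0], -1], [[0, 0, -0.016], [0, 0, 0], -1], [[0, 0, -0.016], [0, 0, 0], -1], [[0, 0, -0.016], [0, 0, 0], -1], [[0, 0, -0.016], [0, 0, 0], -1], [[0, 0, -0.016], [0, 0, 0], -1], [[0, 0, -0.01], [0, 0, 0], -1]]}}

```text
t: 34.83
ee_pos: [412.9, 301.1, 10.9]
orientation: [-2.41, -2.015, 0.002]
ft_force: [-0.4, -0.1, -1.0]
width: 57.8
grasp_force: 30.0
```

>>> {"name": "servo_tool", "arguments": {"steps": [[[0, 0, -0.004], [0, 0, 0], -1], [[0, 0, -0.003], [0, 0, 0], -1], [[0, 0, -0.0015], [0, 0, 0], -1], [[0, 0, -0.001], [0, 0, 0], -1], [[0, 0, 0], [0, 0, 0], -1], [[0, 0, 0], [0, 0, 0], -1], [[0, 0, 0], [0, 0, 0], -1], [[0, 0, 0], [0, 0, 0], -1]]}}

```text
t: 35.5
ee_pos: [413.7, 301.6, 3.2]
orientation: [2.41, 2.015, 0.001]
ft_force: [0.1, 0.1, -1.0]
width: 58.0
grasp_force: 30.0
```

>>> {"name": "servo_tool", "arguments": {"steps": [[[0, 0, -0.0008], [0, 0, 0], -1], [[0, 0, -0.0006], [0, 0, 0], -1], [[0, 0, 0], [0, 0, 0], -1], [[0, 0, 0], [0, 0, 0], 0.3], [[0, 0, 0], [0, 0, 0], 0.6], [[0, 0, 0], [0, 0, 0], 0.9], [[0, 0, 0], [0, 0, 0], 0.9], [[0, 0, 0], [0, 0, 0], 0.9]]}}

```text
t: 36.17
ee_pos: [413.4, 301.4, 1.3]
orientation: [-2.41, -2.015, 0.0]
ft_force: [0.4, 0.1, -0.6]
width: 81.0
grasp_force: 0.0
```

>>> {"name": "servo_tool", "arguments": {"steps": [[[0, 0, 0.005], [0, 0, 0], 1], [[0, 0, 0.015], [0, 0, 0], 1], [[0, 0, 0.02], [0, 0, 0], 1], [[0, 0, 0.02], [0, 0, 0], 1], [[0, 0, 0.02], [0, 0, 0], 1], [[0, 0, 0.02], [0, 0, 0], 1], [[0, 0, 0.02], [0, 0, 0], 1], [[0, 0, 0.03], [0, 0, 0], 1]]}}

```text
t: 36.83
ee_pos: [412.3, 300.6, 151.4]
orientation: [-2.41, -2.015, 0.005]
ft_force: [0.3, -0.0, -0.3]
width: 87.8
grasp_force: 0.0
```

>>> {"name": "servo_tool", "arguments": {"steps": [[[0, 0, 0], [0, 0, 0], 1], [[0, 0, 0], [0, 0, 0], 1], [[0, 0, 0], [0, 0, 0], 1], [[0, 0, 0], [0, 0, 0], 1], [[0, 0, 0], [0, 0, 0], 1], [[0, 0, 0], [0, 0, 0], 1], [[0, 0, 0], [0, 0, 0], 1], [[0, 0, 0], [0, 0, 0], 1]]}}

```text
t: 37.5
ee_pos: [413.3, 301.2, 150.9]
orientation: [-2.41, -2.015, 0.001]
ft_force: [-0.0, 0.8, -0.5]
width: 88.1
grasp_force: 0.0
```

```bash
python3 ob.py 413.7 301.4 71 30 w12.png; python3 - <<'E'
from h import *
d=grab("top");P=cloud(d).reshape(-1,3)
q=P[(P[:,2]>100)&(P[:,2]<160)&(P[:,0]>600)&(P[:,1]>190)&(P[:,1]<450)]
print("caddy x,y extents",np.percentile(q,[0.5,99.5],0).round(0).tolist()); b=cv2.minAreaRect(q[q[:,2]>125][:,:2].astype(np.float32)); print(cv2.boxPoints(b).round().tolist())
E
```

```text
ee [413.3 301.3 151. ] closing -10.2
rim n 796 c [413.42633705 301.16652824] bbox [383.61071059 271.27629133] [442.70606173 330.32575571]
body 553 [414.30123274 306.34889038]
body 595 [414.14802818 305.13718005]
protr 115 [77. 81. 84.] 50.0
caddy x,y extents [[707.0, 231.0, 101.0], [813.0, 365.0, 146.0]]
[[704.0, 235.0], [808.0, 228.0], [817.0, 362.0], [713.0, 369.0]]
```

The cup is in place, its rim at (413.4,301.2) and z ≈ 71. Next is the mug. The caddy edge is at y ≥ 228, so with the closing axis at 10° the palm (y ≤ 202) stays clear.

>>> {"name": "servo_tool", "arguments": {"steps": [[[0.0106, -0.0063, 0], [0, 0, 0.83], 1], [[0.0106, -0.0063, 0], [0, 0, 0.83], 1], [[0.0106, -0.0063, 0], [0, 0, 0.83], 1], [[0.0106, -0.0063, 0], [0, 0, 0.83], 1], [[0.0106, -0.0063, 0], [0, 0, 0.83], 1], [[0.0106, -0.0063, 0], [0, 0, 0.83], 1], [[0.0106, -0.0063, 0], [0, 0, 0.83], 1], [[0.0106, -0.0063, 0], [0, 0, 0.83], 1]]}}

```text
t: 38.27
ee_pos: [498.7, 250.6, 151.3]
orientation: [-2.288, -2.152, 0.0]
ft_force: [0.0, -0.5, 1.1]
width: 87.8
grasp_force: 0.0
```

>>> {"name": "servo_tool", "arguments": {"steps": [[[0.0106, -0.0063, 0], [0, 0, 0.83], 1], [[0.0106, -0.0063, 0], [0, 0, 0.83], 1], [[0.0106, -0.0063, 0], [0, 0, 0.83], 1], [[0.0106, -0.0063, 0], [0, 0, 0.83], 1], [[0.0106, -0.0063, 0], [0, 0, 0.83], 1], [[0.0106, -0.0063, 0], [0, 0, 0.83], 1], [[0.0106, -0.0063, 0], [0, 0, 0.83], 1], [[0.0106, -0.0063, 0], [0, 0, 0.83], 1]]}}

```text
t: 38.93
ee_pos: [583.5, 200.2, 151.2]
orientation: [-2.16, -2.281, 0.0]
ft_force: [0.4, -0.3, -0.5]
width: 87.8
grasp_force: 0.0
```

>>> {"name": "servo_tool", "arguments": {"steps": [[[0.0106, -0.0063, 0], [0, 0, 0.83], 1], [[0.0106, -0.0063, 0], [0, 0, 0.83], 1], [[0.0106, -0.0063, 0], [0, 0, 0.83], 1], [[0.0106, -0.0063, 0], [0, 0, 0.83], 1], [[0.0106, -0.0063, 0], [0, 0, 0.83], 1], [[0.0106, -0.0063, 0], [0, 0, 0.83], 1], [[0.0106, -0.0063, 0], [0, 0, 0.83], 1], [[0.0106, -0.0063, 0], [0, 0, 0.83], 1]]}}

```text
t: 39.6
ee_pos: [668.3, 149.8, 151.1]
orientation: [-2.024, -2.402, 0.0]
ft_force: [-0.4, 0.5, 1.1]
width: 87.8
grasp_force: 0.0
```

>>> {"name": "servo_tool", "arguments": {"steps": [[[0, 0, 0], [0, 0, 0], 1], [[0, 0, 0], [0, 0, 0], 1], [[0, 0, 0], [0, 0, 0], 1], [[0, 0, 0], [0, 0, 0], 1], [[0, 0, 0], [0, 0, 0], 1], [[0, 0, 0], [0, 0, 0], 1], [[0, 0, 0], [0, 0, 0], 1], [[0, 0, 0], [0, 0, 0], 1]]}}

```text
t: 40.27
ee_pos: [667.7, 150.4, 151.5]
orientation: [2.025, 2.402, 0.0]
ft_force: [0.3, -0.3, 0.4]
width: 87.6
grasp_force: 0.0
```

```bash
python3 ob.py 668.5 150 104 32 w13.png
```

```text
ee [667.8 150.4 151.5] closing 9.7
rim n 143 c [668.96251926 149.18808135] bbox [637.78643294 146.40709563] [698.61681808 187.32980329]
body 162 [669.22135281 147.66902918]
protr 26 [103. 106. 110.] 61.0
body 194 [669.22963675 147.71127602]
protr 226 [104. 107. 111.] 59.0
```

View pics/w13.png

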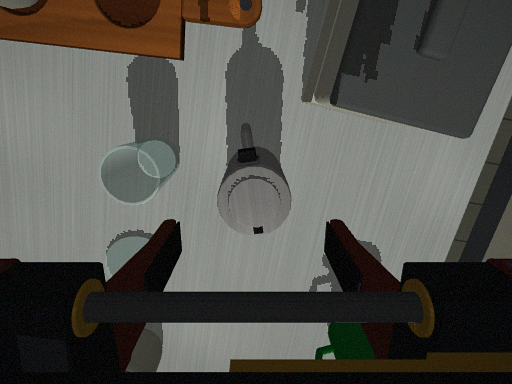

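The mug lid is at (254,198) px and the handle points up (107°), with the fingers on its smooth sides. I descend to ee z ≈ 21.5 and grip.

>>> {"name": "servo_tool", "arguments": {"steps": [[[0.0006, -0.0006, -0.016], [0, 0, 0.6], 1], [[0.0006, -0.0005, -0.016], [0, 0, 0.6], 1], [[0, 0, -0.016], [0, 0, 0.6], 1], [[0, 0, -0.016], [0, 0, 0.6], 1], [[0, 0, -0.016], [0, 0, 0.6], 1], [[0, 0, -0.016], [0, 0, 0], 1], [[0, 0, -0.016], [0, 0, 0], 1], [[0, 0, -0.012], [0, 0, 0], 1]]}}

```text
t: 40.98
ee_pos: [668.5, 149.0, 25.9]
orientation: [-1.961, -2.453, 0.001]
ft_force: [-0.7, -1.2, 0.3]
width: 87.7
grasp_force: 0.0
```

>>> {"name": "servo_tool", "arguments": {"steps": [[[0, 0, -0.006], [0, 0, 0], 1], [[0, 0, 0], [0, 0, 0], 1], [[0, 0, 0], [0, 0, 0], 1], [[0, 0, 0], [0, 0, 0], -1], [[0, 0, 0], [0, 0, 0], -1], [[0, 0, 0], [0, 0, 0], -1], [[0, 0, 0], [0, 0, 0], -1], [[0, 0, 0], [0, 0, 0], -1]]}}

```text
t: 41.65
ee_pos: [669.4, 149.2, 22.1]
orientation: [1.961, 2.454, 0.001]
ft_force: [-0.9, -0.2, 3.8]
width: 63.1
grasp_force: 30.0
```

>>> {"name": "servo_tool", "arguments": {"steps": [[[0, 0, 0], [0, 0, 0], -1], [[0, 0, 0], [0, 0, 0], -1], [[0, 0, 0], [0, 0, 0], -1], [[0, 0, 0], [0, 0, 0], -1], [[0, 0, 0], [0, 0, 0], -1], [[0, 0, 0], [0, 0, 0], -1], [[0, 0, 0], [0, 0, 0], -1], [[0, 0, 0], [0, 0, 0], -1]]}}

```text
t: 42.32
ee_pos: [669.4, 149.2, 22.0]
orientation: [1.961, 2.454, 0.001]
ft_force: [-2.2, 0.3, 5.8]
width: 63.5
grasp_force: 30.0
```

>>> {"name": "servo_tool", "arguments": {"steps": [[[0, 0, 0.004], [0, 0, 0], -1], [[0, 0, 0.01], [0, 0, 0], -1], [[0, 0, 0.02], [0, 0, 0], -1], [[0, 0, 0.027], [0, 0, 0], -1], [[0, 0, 0.027], [0, 0, 0], -1], [[0, 0, 0.02], [0, 0, 0], -1], [[0, 0, 0.012], [0, 0, 0], -1], [[0, 0, 0.005], [0, 0, 0], -1]]}}

```text
t: 42.98
ee_pos: [670.1, 149.3, 148.9]
orientation: [1.96, 2.452, 0.004]
ft_force: [-0.4, 0.0, -2.3]
width: 63.3
grasp_force: 30.0
```

>>> {"name": "servo_tool", "arguments": {"steps": [[[-0.0032, -0.0091, 0], [0, 0, 0], -1], [[-0.0063, -0.0183, 0], [0, 0, 0], -1], [[-0.0063, -0.0183, 0], [0, 0, 0], -1], [[-0.0063, -0.0183, 0], [0, 0, 0], -1], [[-0.0063, -0.0183, 0], [0, 0, 0], -1], [[-0.0063, -0.0183, 0], [0, 0, 0], -1], [[-0.0063, -0.0183, 0], [0, 0, 0], -1], [[-0.0063, -0.0183, 0], [0, 0, 0], -1]]}}

```text
t: 43.65
ee_pos: [619.6, 10.5, 144.3]
orientation: [-1.96, -2.452, 0.004]
ft_force: [-0.5, -0.6, -2.4]
width: 63.2
grasp_force: 30.0
```

>>> {"name": "servo_tool", "arguments": {"steps": [[[-0.0063, -0.0183, 0], [0, 0, 0], -1], [[-0.0063, -0.0183, 0], [0, 0, 0], -1], [[-0.0063, -0.0183, 0], [0, 0, 0], -1], [[-0.0063, -0.0183, 0], [0, 0, 0], -1], [[-0.0063, -0.0183, 0], [0, 0, 0], -1], [[-0.0063, -0.0183, 0], [0, 0, 0], -1], [[-0.0063, -0.0183, 0], [0, 0, 0], -1], [[-0.0063, -0.0183, 0], [0, 0, 0], -1]]}}

```text
t: 44.32
ee_pos: [569.1, -135.5, 144.5]
orientation: [-1.96, -2.451, 0.003]
ft_force: [-1.6, -0.6, -3.2]
width: 63.2
grasp_force: 30.0
```

>>> {"name": "servo_tool", "arguments": {"steps": [[[-0.0063, -0.0183, 0], [0, 0, 0], -1], [[-0.0063, -0.0183, 0], [0, 0, 0], -1], [[-0.0063, -0.0183, 0], [0, 0, 0], -1], [[-0.0063, -0.0183, 0], [0, 0, 0], -1], [[-0.0063, -0.0183, 0], [0, 0, 0], -1], [[-0.0063, -0.0183, 0], [0, 0, 0], -1], [[-0.0063, -0.0183, 0], [0, 0, 0], -1], [[-0.0063, -0.0183, 0], [0, 0, 0], -1]]}}

```text
t: 44.98
ee_pos: [518.8, -281.4, 144.4]
orientation: [-1.959, -2.451, 0.001]
ft_force: [0.0, 0.0, -2.8]
width: 63.2
grasp_force: 30.0
```

>>> {"name": "servo_tool", "arguments": {"steps": [[[-0.0027, -0.0102, 0], [0, 0, 0], -1], [[0, 0, 0], [0, 0, 0], -1], [[0, 0, 0], [0, 0, 0], -1], [[0, 0, 0], [0, 0, 0], -1], [[0, 0, 0], [0, 0, 0], -1], [[0, 0, 0], [0, 0, 0], -1], [[0, 0, 0], [0, 0, 0], -1], [[0, 0, 0], [0, 0, 0], -1]]}}

```text
t: 45.65
ee_pos: [518.5, -290.6, 146.4]
orientation: [1.96, 2.455, 0.0]
ft_force: [-0.1, -0.4, -3.2]
width: 63.5
grasp_force: 30.0
```

```bash
python3 cl.py; python3 wl.py w14.png
```

```text
[ 518.5 -290.6  146.4] 63.53170961518718 29.99484535306692 [-0.1 -0.4 -3.2]
scene 798 z pct [126. 128. 138.]
top 742 z pct [131. 136. 154.]
[ 518.4 -290.9  146.4] [1.961 2.454 0.   ] 63.310005858342734 29.994797674007714
otsu 102.0
dark [97, 59, 58, 43, 1286] [ 362.2 -224.5] [ 370.  -225.3] [57.5 41.2] 7.6
dark [252, 139, 37, 44, 1027] [ 533.4 -270.6] [ 534.  -270.9] [34.4 55.8] 79.0
dark [84, 172, 122, 48, 1933] [ 401.9 -347.4] [ 401.4 -344.1] [141.9  52.9] 10.2
dark [122, 219, 53, 25, 697] [ 413.  -384.7] [ 411.6 -384.6] [19.3 63.9] 81.6
```

>>> {"name": "servo_tool", "arguments": {"steps": [[[0, 0, -0.0125], [0, 0, 0], -1], [[0, 0, -0.0125], [0, 0, 0], -1], [[0, 0, -0.0125], [0, 0, 0], -1], [[0, 0, -0.0125], [0, 0, 0], -1], [[0, 0, -0.0125], [0, 0, 0], -1], [[0, 0, -0.0125], [0, 0, 0], -1], [[0, 0, -0.0125], [0, 0, 0], -1], [[0, 0, -0.0125], [0, 0, 0], -1]]}}

```text
t: 46.47
ee_pos: [518.1, -291.0, 44.8]
orientation: [-1.961, -2.454, 0.0]
ft_force: [0.1, -0.5, -2.4]
width: 63.3
grasp_force: 30.0
```

>>> {"name": "servo_tool", "arguments": {"steps": [[[0, 0, -0.004], [0, 0, 0], -1], [[0, 0, -0.002], [0, 0, 0], -1], [[0, 0, -0.0015], [0, 0, 0], -1], [[0, 0, -0.001], [0, 0, 0], -1], [[0, 0, 0], [0, 0, 0], -1], [[0, 0, 0], [0, 0, 0], -1], [[0, 0, 0], [0, 0, 0], -1], [[0, 0, 0], [0, 0, 0], -1]]}}

```text
t: 47.13
ee_pos: [518.5, -291.3, 38.3]
orientation: [1.961, 2.453, 0.0]
ft_force: [-0.7, 0.1, -2.6]
width: 62.7
grasp_force: 30.0
```

>>> {"name": "servo_tool", "arguments": {"steps": [[[0, 0, -0.0008], [0, 0, 0], -1], [[0, 0, -0.0005], [0, 0, 0], -1], [[0, 0, 0], [0, 0, 0], -1], [[0, 0, 0], [0, 0, 0], 0.5], [[0, 0, 0], [0, 0, 0], 0.7], [[0, 0, 0], [0, 0, 0], 0.95], [[0, 0, 0], [0, 0, 0], 0.95], [[0, 0, 0], [0, 0, 0], 0.95]]}}

```text
t: 47.8
ee_pos: [518.3, -291.1, 36.6]
orientation: [1.961, 2.454, 0.0]
ft_force: [-1.4, -0.8, 0.5]
width: 85.0
grasp_force: 0.0
```

>>> {"name": "servo_tool", "arguments": {"steps": [[[0, 0, 0.005], [0, 0, 0], 1], [[0, 0, 0.015], [0, 0, 0], 1], [[0, 0, 0.02], [0, 0, 0], 1], [[0, 0, 0.02], [0, 0, 0], 1], [[0, 0, 0.02], [0, 0, 0], 1], [[0, 0, 0.02], [0, 0, 0], 1], [[0, 0, 0.02], [0, 0, 0], 1], [[0, 0, 0], [0, 0, 0], 1]]}}

```text
t: 48.47
ee_pos: [520.5, -292.4, 160.9]
orientation: [1.957, 2.449, 0.002]
ft_force: [1.4, -0.4, 0.1]
width: 87.8
grasp_force: 0.0
```

```bash
python3 ob.py 518.5 -291.2 119 32 w15.png
```

```text
ee [ 519.6 -291.9  158.9] closing 12.7
rim n 150 c [ 518.13403187 -291.12742781] bbox [ 486.76436954 -310.29076371] [ 549.80148066 -253.252758  ]
body 175 [ 518.4180091  -292.60608378]
protr 17 [102. 103. 108.] 61.0
body 218 [ 518.44525565 -292.61197985]
protr 246 [104. 108. 111.] 59.0
```

The mug stands centred at (518.2,-291.2). The last piece is the glass.

>>> {"name": "servo_tool", "arguments": {"steps": [[[0.0016, 0.0182, 0], [0, 0, 1.12], 1], [[0.0016, 0.0182, 0], [0, 0, 1.12], 1], [[0.0016, 0.0182, 0], [0, 0, 1.12], 1], [[0.0016, 0.0182, 0], [0, 0, 1.12], 1], [[0.0016, 0.0182, 0], [0, 0, 1.12], 1], [[0.0016, 0.0182, 0], [0, 0, 1.12], 1], [[0.0016, 0.0182, 0], [0, 0, 1.12], 1], [[0.0016, 0.0182, 0], [0, 0, 1.12], 1]]}}

```text
t: 49.18
ee_pos: [530.2, -144.4, 155.2]
orientation: [-1.762, -2.599, 0.001]
ft_force: [0.0, -0.4, -0.3]
width: 87.8
grasp_force: 0.0
```

>>> {"name": "servo_tool", "arguments": {"steps": [[[0.0016, 0.0182, 0], [0, 0, 1.12], 1], [[0.0016, 0.0182, 0], [0, 0, 1.12], 1], [[0.0016, 0.0182, 0], [0, 0, 1.12], 1], [[0.0016, 0.0182, 0], [0, 0, 1.12], 1], [[0.0016, 0.0182, 0], [0, 0, 1.12], 1], [[0.0016, 0.0182, 0], [0, 0, 1.12], 1], [[0.0016, 0.0182, 0], [0, 0, 1.12], 1], [[0.0016, 0.0182, 0], [0, 0, 1.12], 1]]}}

```text
t: 49.85
ee_pos: [543.0, 1.0, 155.3]
orientation: [-1.553, -2.729, 0.002]
ft_force: [0.4, 0.1, -0.2]
width: 87.7
grasp_force: 0.0
```

>>> {"name": "servo_tool", "arguments": {"steps": [[[0.0016, 0.0182, 0], [0, 0, 1.12], 1], [[0.0016, 0.0182, 0], [0, 0, 1.12], 1], [[0.0016, 0.0182, 0], [0, 0, 1.12], 1], [[0.0016, 0.0182, 0], [0, 0, 1.12], 1], [[0.0016, 0.0182, 0], [0, 0, 1.12], 1], [[0.0016, 0.0182, 0], [0, 0, 1.12], 1], [[0.0016, 0.0182, 0], [0, 0, 1.12], 1], [[0.0016, 0.0182, 0], [0, 0, 1.12], 1]]}}

```text
t: 50.52
ee_pos: [555.8, 146.4, 155.2]
orientation: [-1.335, -2.842, 0.002]
ft_force: [0.0, 0.1, -0.3]
width: 87.9
grasp_force: 0.0
```

>>> {"name": "servo_tool", "arguments": {"steps": [[[0, 0, -0.01], [0, 0, 0], 1], [[0, 0, -0.01], [0, 0, 0], 1], [[0, 0, 0], [0, 0, 0], 1], [[0, 0, 0], [0, 0, 0], 1], [[0, 0, 0], [0, 0, 0], 1], [[0, 0, 0], [0, 0, 0], 1], [[0, 0, 0], [0, 0, 0], 1], [[0, 0, 0], [0, 0, 0], 1]]}}

```text
t: 51.18
ee_pos: [556.9, 145.4, 137.0]
orientation: [1.338, 2.842, 0.001]
ft_force: [-0.0, -0.2, 1.0]
width: 87.9
grasp_force: 0.0
```

```bash
python3 ob.py 556 146.5 88 28 w16.png
```

```text
ee [556.9 145.5 136.9] closing 39.6
rim n 769 c [555.46061258 146.32420131] bbox [528.22541254 118.36285014] [583.46194052 173.60188028]
body 678 [552.69898241 149.44480547]
body 861 [553.41542941 148.82242868]
```

View pics/w16.png

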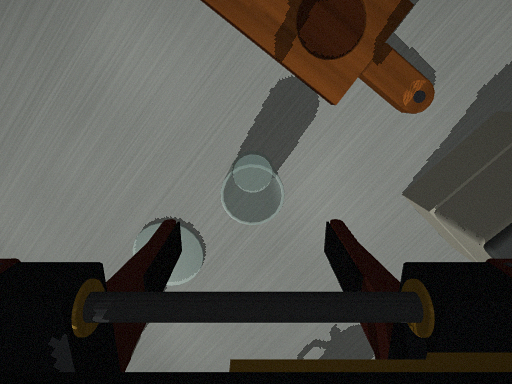

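The glass rim is at (252,194) px, centre (555.8,146) and 55 mm across. I descend and grip.

>>> {"name": "servo_tool", "arguments": {"steps": [[[-0.0006, 0.0003, -0.016], [0, 0, 0], 1], [[-0.0005, 0.0003, -0.016], [0, 0, 0], 1], [[0, 0, -0.016], [0, 0, 0], 1], [[0, 0, -0.016], [0, 0, 0], 1], [[0, 0, -0.016], [0, 0, 0], 1], [[0, 0, -0.016], [0, 0, 0], 1], [[0, 0, -0.016], [0, 0, 0], 1], [[0, 0, -0.016], [0, 0, 0], 1]]}}

```text
t: 51.9
ee_pos: [555.9, 146.3, 8.1]
orientation: [1.337, 2.842, 0.001]
ft_force: [-0.1, 0.2, -0.1]
width: 87.9
grasp_force: 0.0
```

>>> {"name": "servo_tool", "arguments": {"steps": [[[0, 0, -0.0085], [0, 0, 0], 1], [[0, 0, 0], [0, 0, 0], 1], [[0, 0, 0], [0, 0, 0], 1], [[0, 0, 0], [0, 0, 0], -1], [[0, 0, 0], [0, 0, 0], -1], [[0, 0, 0], [0, 0, 0], -1], [[0, 0, 0], [0, 0, 0], -1], [[0, 0, 0], [0, 0, 0], -1]]}}

```text
t: 52.57
ee_pos: [555.9, 146.4, 0.6]
orientation: [1.337, 2.842, 0.001]
ft_force: [0.4, 0.0, 0.3]
width: 58.0
grasp_force: 0.0
```

>>> {"name": "servo_tool", "arguments": {"steps": [[[0, 0, 0], [0, 0, 0], -1], [[0, 0, 0], [0, 0, 0], -1], [[0, 0, 0], [0, 0, 0], -1], [[0, 0, 0], [0, 0, 0], -1], [[0, 0, 0], [0, 0, 0], -1], [[0, 0, 0], [0, 0, 0], -1], [[0, 0, 0], [0, 0, 0], -1], [[0, 0, 0], [0, 0, 0], -1]]}}

```text
t: 53.23
ee_pos: [555.8, 146.3, 0.5]
orientation: [1.337, 2.842, 0.0]
ft_force: [-1.6, -0.4, 5.8]
width: 55.4
grasp_force: 29.9
```

>>> {"name": "servo_tool", "arguments": {"steps": [[[0, 0, 0.004], [0, 0, 0], -1], [[0, 0, 0.01], [0, 0, 0], -1], [[0, 0, 0.018], [0, 0, 0], -1], [[0, 0, 0.02], [0, 0, 0], -1], [[0, 0, 0.02], [0, 0, 0], -1], [[0, 0, 0.015], [0, 0, 0], -1], [[0, 0, 0.009], [0, 0, 0], -1], [[0, 0, 0.004], [0, 0, 0], -1]]}}

```text
t: 53.9
ee_pos: [556.3, 146.5, 101.9]
orientation: [1.337, 2.841, 0.002]
ft_force: [0.2, -0.0, -2.0]
width: 55.5
grasp_force: 30.0
```

>>> {"name": "servo_tool", "arguments": {"steps": [[[-0.0016, 0.0068, 0], [0, 0, 0], -1], [[-0.0032, 0.0135, 0], [0, 0, 0], -1], [[-0.0032, 0.0135, 0], [0, 0, 0], -1], [[-0.0032, 0.0135, 0], [0, 0, 0], -1], [[-0.0032, 0.0135, 0], [0, 0, 0], -1], [[-0.0032, 0.0135, 0], [0, 0, 0], -1], [[-0.0032, 0.0135, 0], [0, 0, 0], -1], [[-0.0032, 0.0135, 0], [0, 0, 0], -1]]}}

```text
t: 54.57
ee_pos: [530.9, 249.3, 99.8]
orientation: [-1.336, -2.843, 0.0]
ft_force: [-0.5, 0.5, -1.1]
width: 55.2
grasp_force: 30.0
```

>>> {"name": "servo_tool", "arguments": {"steps": [[[-0.0032, 0.0135, 0], [0, 0, 0], -1], [[-0.0032, 0.0135, 0], [0, 0, 0], -1], [[-0.0032, 0.0135, 0], [0, 0, 0], -1], [[-0.0032, 0.0135, 0], [0, 0, 0], -1], [[-0.0014, 0.0066, 0], [0, 0, 0], -1], [[0, 0, 0], [0, 0, 0], -1], [[0, 0, 0], [0, 0, 0], -1], [[0, 0, 0], [0, 0, 0], -1]]}}

```text
t: 55.23
ee_pos: [517.3, 307.7, 100.0]
orientation: [-1.338, -2.843, 0.001]
ft_force: [-0.5, -0.0, -1.3]
width: 55.5
grasp_force: 30.0
```

>>> {"name": "servo_tool", "arguments": {"steps": [[[0, 0, 0], [0, 0, 0], -1], [[0, 0, 0], [0, 0, 0], -1], [[0, 0, 0], [0, 0, 0], -1], [[0, 0, 0], [0, 0, 0], -1], [[0, 0, 0], [0, 0, 0], -1], [[0, 0, 0], [0, 0, 0], -1], [[0, 0, 0], [0, 0, 0], -1], [[0, 0, 0], [0, 0, 0], -1]]}}

```text
t: 55.9
ee_pos: [517.4, 308.2, 100.1]
orientation: [-1.337, -2.843, 0.0]
ft_force: [0.4, 0.2, -1.1]
width: 55.2
grasp_force: 30.0
```

```bash
python3 cl.py; python3 wl.py w17.png
```

```text
[517.4 308.2 100.1] 55.19412131892039 30.008579716086388 [ 0.4  0.2 -1.1]
scene 799 z pct [ 44.  69. 113.]
top 271 z pct [ 99. 103. 108.]
[517.3 308.2 100. ] [-1.337 -2.843  0.   ] 55.42926810617461 30.008753836154938
otsu 96.0
dark [142, 45, 72, 78, 2182] [405.2 340.3] [406.2 336.3] [61.8 40.6] 3.6
dark [219, 153, 68, 45, 2077] [510.3 316.9] [510.9 315.8] [65.5 43.6] 39.6
```

>>> {"name": "servo_tool", "arguments": {"steps": [[[0, 0, -0.005], [0, 0, 0], -1], [[0, 0, -0.012], [0, 0, 0], -1], [[0, 0, -0.012], [0, 0, 0], -1], [[0, 0, -0.012], [0, 0, 0], -1], [[0, 0, -0.012], [0, 0, 0], -1], [[0, 0, -0.012], [0, 0, 0], -1], [[0, 0, -0.008], [0, 0, 0], -1], [[0, 0, -0.004], [0, 0, 0], -1]]}}

```text
t: 56.72
ee_pos: [516.5, 307.7, 21.0]
orientation: [-1.337, -2.841, 0.003]
ft_force: [-0.1, -0.0, -2.0]
width: 55.8
grasp_force: 30.0
```

>>> {"name": "servo_tool", "arguments": {"steps": [[[0, 0, -0.003], [0, 0, 0], -1], [[0, 0, -0.002], [0, 0, 0], -1], [[0, 0, -0.001], [0, 0, 0], -1], [[0, 0, -0.001], [0, 0, 0], -1], [[0, 0, 0], [0, 0, 0], -1], [[0, 0, 0], [0, 0, 0], -1], [[0, 0, 0], [0, 0, 0], -1], [[0, 0, 0], [0, 0, 0], -1]]}}

```text
t: 57.38
ee_pos: [517.5, 308.3, 16.4]
orientation: [1.337, 2.842, 0.001]
ft_force: [0.1, 0.1, -2.5]
width: 55.4
grasp_force: 30.0
```

>>> {"name": "servo_tool", "arguments": {"steps": [[[0, 0, -0.0008], [0, 0, 0], -1], [[0, 0, 0], [0, 0, 0], -1], [[0, 0, 0], [0, 0, 0], -1], [[0, 0, 0], [0, 0, 0], 0.3], [[0, 0, 0], [0, 0, 0], 0.6], [[0, 0, 0], [0, 0, 0], 0.9], [[0, 0, 0], [0, 0, 0], 0.9], [[0, 0, 0], [0, 0, 0], 0.9]]}}

```text
t: 58.05
ee_pos: [517.3, 308.2, 15.2]
orientation: [-1.337, -2.843, 0.0]
ft_force: [0.5, 0.4, -0.6]
width: 80.3
grasp_force: 0.0
```

>>> {"name": "servo_tool", "arguments": {"steps": [[[0, 0, 0.005], [0, 0, 0], 1], [[0, 0, 0.015], [0, 0, 0], 1], [[0, 0, 0.02], [0, 0, 0], 1], [[0, 0, 0.02], [0, 0, 0], 1], [[0, 0, 0.02], [0, 0, 0], 1], [[0, 0, 0.02], [0, 0, 0], 1], [[0, 0, 0.02], [0, 0, 0], 1], [[0, 0, 0.02], [0, 0, 0], 1]]}}

```text
t: 58.72
ee_pos: [517.2, 308.1, 156.7]
orientation: [1.337, 2.843, 0.0]
ft_force: [0.3, 0.7, -0.0]
width: 87.8
grasp_force: 0.0
```

>>> {"name": "servo_tool", "arguments": {"steps": [[[0, -0.04, 0.02], [0, 0, 0], 1], [[0, -0.04, 0.01], [0, 0, 0], 1], [[0, -0.04, 0], [0, 0, 0], 1], [[0, -0.04, 0], [0, 0, 0], 1], [[0, -0.03, 0], [0, 0, 0], 1], [[0, 0, 0], [0, 0, 0], 1], [[0, 0, 0], [0, 0, 0], 1], [[0, 0, 0], [0, 0, 0], 1]]}}

```text
t: 59.38
ee_pos: [517.6, 121.2, 184.3]
orientation: [1.338, 2.842, 0.001]
ft_force: [-0.3, -0.1, -0.8]
width: 87.7
grasp_force: 0.0
```

>>> {"name": "servo_tool", "arguments": {"steps": [[[0, 0, 0], [0, 0, 0], 1], [[0, 0, 0], [0, 0, 0], 1], [[0, 0, 0], [0, 0, 0], 1], [[0, 0, 0], [0, 0, 0], 1], [[0, 0, 0], [0, 0, 0], 1], [[0, 0, 0], [0, 0, 0], 1], [[0, 0, 0], [0, 0, 0], 1], [[0, 0, 0], [0, 0, 0], 1]]}}

```text
t: 60.05
ee_pos: [517.3, 121.0, 183.9]
orientation: [-1.337, -2.843, 0.0]
ft_force: [-0.2, -0.8, 0.8]
width: 88.1
grasp_force: 0.0
```

```bash
python3 - <<'E'
from h import *
print(sensors.get_obs()["ee_pos"])
d=grab("top"); cv2.imwrite("pics/end.png",cv2.resize(d["color"][140:330,90:440],(800,434),interpolation=cv2.INTER_CUBIC))
for nm in("top","scene"):
    P=cloud(grab(nm)).reshape(-1,3)
    for n,x,y,h in(("mug",518.2,-291.2,133),("jug",379.3,-270.7,95),("cup",413.4,301.2,71),("glass",517.4,308.2,103)):
        q=P[(np.hypot(P[:,0]-x,P[:,1]-y)<40)&(P[:,2]>35)&(P[:,2]<140)]; r=q[q[:,2]>h-5]
        print(nm,n,len(q),"top",np.percentile(q[:,2],97).round(1),"exp",h,"rim c",((np.percentile(r[:,:2],2,0)+np.percentile(r[:,:2],98,0))/2).round(1) if len(r) else "")
E
```

```text
[517.3487529  120.97087628 183.86421363]
top mug 831 top 129.7 exp 133 rim c [ 516.6 -282. ]
top jug 504 top 96.2 exp 95 rim c [ 378.2 -274.7]
top cup 216 top 71.9 exp 71 rim c [412.2 291.8]Traceback (most recent call last):
  File "<stdin>", line 8, in <module>
    return _quantile_unchecked(
        a, q, axis, out, overwrite_input, method, keepdims, weights)
    return _ureduce(a,
                    func=_quantile_ureduce_func,
    ...<5 lines>...
                    overwrite_input=overwrite_input,
                    method=method)
    r = func(a, **kwargs)
    result = _quantile(arr,
                       quantiles=q,
    ...<2 lines>...
                       out=out,
                       weights=wgt)
    slices_having_nans = np.isnan(arr[-1, ...])
                                  ~~~^^^^^^^^^
IndexError: index -1 is out of bounds for axis 0 with size 0
```

View pics/end.png

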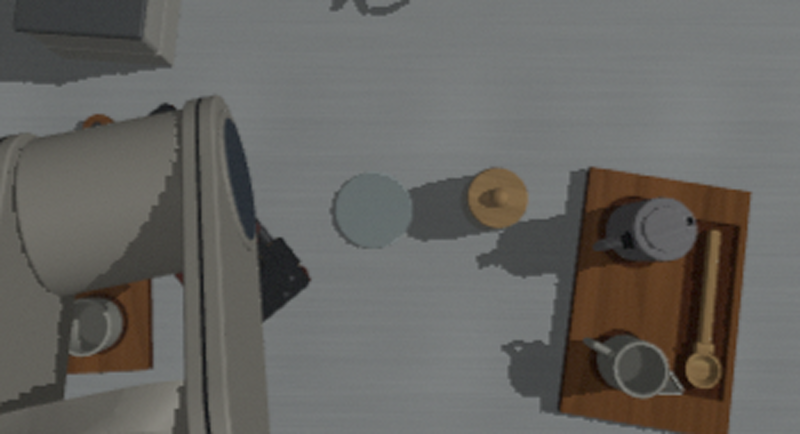

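Tea board: mug at (660,230), jug at (640,365) and spoon in the long recess at (708,310). The arm hides the paddle board. I move it further away and measure the spoon, cup and glass once more.

>>> {"name": "servo_tool", "arguments": {"steps": [[[0, -0.035, 0.01], [0, 0, 0], 1], [[0, -0.035, 0], [0, 0, 0], 1], [[0, -0.035, 0], [0, 0, 0], 1], [[0, -0.035, 0], [0, 0, 0], 1], [[0, -0.02, 0], [0, 0, 0], 1], [[0, 0, 0], [0, 0, 0], 1], [[0, 0, 0], [0, 0, 0], 1], [[0, 0, 0], [0, 0, 0], 1]]}}

```text
t: 60.82
ee_pos: [517.3, -38.6, 193.9]
orientation: [-1.338, -2.842, -0.0]
ft_force: [0.5, -0.2, -0.6]
width: 88.2
grasp_force: 0.0
```

```bash
python3 - <<'E'
from h import *
for nm in("top","scene"):
    d=grab(nm);PI=cloud(d);P=PI.reshape(-1,3)
    for n,x,y,h in(("mug",518.2,-291.2,119),("jug",379.3,-270.7,95),("cup",413.4,301.2,71),("glass",517.4,308.2,103)):
        q=P[(np.hypot(P[:,0]-x,P[:,1]-y)<34)&(P[:,2]>35)&(P[:,2]<140)]; r=q[abs(q[:,2]-h)<5]
        if len(r)>5: print(nm,n,len(q),"top",np.percentile(q[:,2],97).round(1),"exp",h,"rim c",((np.percentile(r[:,:2],2,0)+np.percentile(r[:,:2],98,0))/2).round(1))
    hsv=cv2.cvtColor(d["color"],cv2.COLOR_BGR2HSV)
    w=(abs(hsv[...,0].astype(int)-17)<9)&(hsv[...,1]>60)&(hsv[...,2]>(105 if nm=="top" else 125))&(np.hypot(PI[...,0]-435.6,PI[...,1]+367.6)<110)&(PI[...,1]<-325)
    vs,us=np.nonzero(w); 
    k,l,st,c=cv2.connectedComponentsWithStats(w.astype(np.uint8)); i=1+np.argmax(st[1:,4]); vs,us=np.nonzero(l==i)
    g=np.array([ray(d,a,b,26)[:2] for a,b in zip(us,vs)],np.float32); a=np.radians(-8.2);R2=np.array([[np.cos(a),np.sin(a)],[-np.sin(a),np.cos(a)]])
    L=(g-[435.6,-367.6])@R2.T; print(nm,"spoon in recess frame",len(L),L.min(0).round(1),L.max(0).round(1),"slope",np.polyfit(L[L[:,0]>-30][:,0],L[L[:,0]>-30][:,1],1).round(3),"z",np.nanmedian(PI[vs,us,2]))
    if nm=="scene": cv2.imwrite("pics/end2.png",cv2.resize(d["color"][90:250],(800,250)))
E
```

```text
top mug 810 top 129.0 exp 119 rim c [ 517.3 -290.1]
top jug 463 top 96.3 exp 95 rim c [ 378.9 -272.4]
top cup 351 top 72.6 exp 71 rim c [412.2 301.2]
top glass 491 top 103.5 exp 103 rim c [516.4 307.8]
top spoon in recess frame 328 [-84.6 -16.1] [83.6 18.1] slope [ 0.006 -0.21 ] z 26.352249991124324
scene mug 755 top 128.8 exp 119 rim c [ 520.8 -288.9]
scene jug 442 top 95.2 exp 95 rim c [ 379.3 -271.2]
scene cup 338 top 70.9 exp 71 rim c [414.8 302. ]
scene glass 526 top 102.9 exp 103 rim c [519.1 309.5]
scene spoon in recess frame 58 [-4.6 -4. ] [85.3  4.9] slope [ 0.014 -0.036] z 27.209889588599708
```

View pics/end2.png

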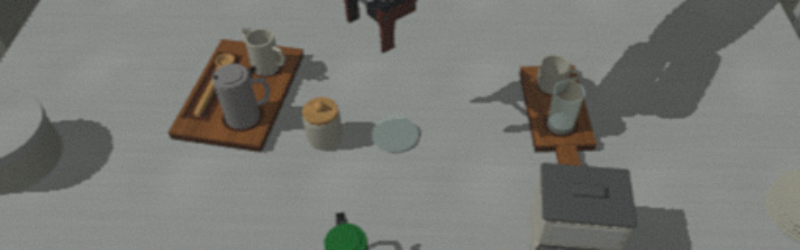

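All five pieces stand centred at the expected heights. In the scene view the mug is at (238,97) px, jug (262,50), spoon (208,90), cup (556,75) and glass (564,108), and the bystanders have not moved. I hand in the job.

```bash
python3 -c "
from workcell import close_job
print(close_job())"
```

```text
the job is handed in; nothing more can be done
None
```

The job is handed in: the mug, jug and spoon sit in the tea board and the cup and glass in the paddle board, each measured within about 3 mm of its recess centre and at the expected height, with the caddy, sugar jar and coaster untouched; `close_job()` returned no verdict.

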